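# Clamp a die in the bench bar clamp to the marked load

## Robot

A 6-joint arm with a two-finger parallel gripper is mounted at the origin on the work surface; the furniture and walls round the work are solid. World frame = base frame: x ahead of the robot, y to its left, z up, the work surface at z = 0. Lengths are in mm, angles in rad, forces in N, time in s.
With the tool pointing down it reaches from about 325 to 875 mm from the base axis. Payload 4.4 kg.
Tool frame: the origin (TCP) lies midway between the tips of the shut fingers; the grasp point (between the pads) lies 19 mm behind it; x points along the fingers, z is the direction in which the jaws open and shut, and the axes are right-handed (so a half turn about x gives the same grasp; the last joint's range is limited). The gripper opens to 85 mm and grips with 20 to 120 N. Pads are 22 mm wide; open, the fingers measure 114 mm over their backs; the gripper's body (76 mm by 85 mm) begins 54 mm behind the grasp point. The pads swing forward as they close: fully open they stand 13 mm farther back than shut.
Start: joints at [0.997, 0.207, 1.542, -0, 1.393, -0.15], TCP at [236.465, 524.129, 231.282] pointing down, gripper open.
Joint ranges: [-2.73, 2.73], [-0.86, 2.22], [0.23, 2.46], [-1.11, 4.25], [0.08, 2.63], [-2.82, 2.82]. Speed limits (rad/s): [2.79, 2.79, 3.14, 3.14, 3.14, 3.14].

## Interface

Orientations are given as a rotation vector (axis times angle).
In Python, from cell import ctrl, optics gives the robot as it stands.
- The arm moves only by the tool jog_arm, never from a script. Its argument "commands" is a list that holds one entry, the list of rows, each a list of 7 numbers: the shift along the tool's x, y, z in mm, then the turn, a rotation vector about the tool's x, y, z in degrees, then the closure in counts, from 0 (fully open) to 255 (shut). In form: [[[dx, dy, dz, wx, wy, wz, grip], ...]]. A call has exactly 10 rows; each row shifts and turns the commanded pose from where the row before left it, along the tool's axes as they then stand; what a row does not reach is not made up. A row lasts 1/10 s, in which the tool goes at most 50 mm and 8.59 degrees, less where a joint would pass 70% of its speed; a pose out of reach is approached as far as the arm can. A call is refused whole if a number of a shift passes 50 or a number of a turn 8.59, either way. A call with a gripper value outside its range is refused whole. The fingers move at their own pace and stop on an object; the grip force is fixed at half the most. Time passes only in rows, so rows that do not move let the fingers close, or fill a call up. It gives the time, the measured TCP pose, the force and the opening at its end, in the units of the state.
- ctrl.state(): the state, without advancing time (a new reading comes with each control period).
- optics.camera(name): name is "scene" or "top" or "wrist"; returns a dict with "frame" (384x512x3 uint8, blue, green, red), "fx", "fy", "cx", "cy" (pixels), "dist" ([k1, k2, p1, p2, k3] as OpenCV has them; the pictures are not rectified), "eye" and "orientation" of the camera in the world. Camera axes: x right, y down, z forward; pixel columns grow to the right and rows downward; lengths in mm; the calibration is good to about 2 mm. A picture is of the moment at which its call begins. There is no depth.
- ctrl.close_job(): hands the job in, once; it reports no verdict.
The state is a dict: "t": time; "q": joint angles; "joint_velocities": joint speeds; "joint_efforts": joint torques, N m; "tcp_pos": TCP position; "tcp_rot": TCP orientation; "ft_force": force on the tool from outside, world axes, zero at the start; "ft_torque": the same for the moment, N m; "gripper_width": finger opening in mm.
Only numpy, scipy, OpenCV 4.12 (cv2) and the standard library are available. Lean on these libraries where they do the work, as an engineer would, in place of code of your own. Each camera call takes 0.05 s, during which the arm holds its last target.

## Task

Clamp the small steel die that stands on the anvil of the bench clamp: first push the free jaw down the bar by its thumb rest until the pad is on the die and the jaw tilts and jams on the bar, then tighten the screw by its handle, clockwise, until the needle of the dial stands within the thick arc, and let go. The needle must never run clearly past the arc; the die stays where it stands, and the things lying about stay where they are.

Things in the scene. Friction and masses are not known exactly. Their poses are not given: they have to be found in the camera images.
- clamp_base: Fixed bench clamp of bare steel: base plate 225 x 80 x 18 mm, on it a round sprung anvil (54 mm wide, top 50 mm above the bench), an upright bar (10 x 24 mm, top 218 mm above the bench) and, nearest the robot, a 60 mm dial leaning back 45 degrees. Origin: on the bench under the screw axis and anvil middle. x from there to the bar (bar axis at x = 90 mm, dial at x = -74 mm), z up.
- thumb_rest (a point): Middle of the top of the ribbed thumb rest (32 x 28 mm) on the free jaw, the place to push it down: 31 mm in front of the bar axis, 59 mm behind the screw axis. The jaw is a sleeve 60 mm high round the bar, its top level with the rest, with an arm carrying the screw. Axes: x from screw to bar, z up the sleeve. The bar's top is 20 to 78 mm above the rest.
- jaw (a joint): How far the free jaw has slid down the bar, m (0 to 0.075). Starts at 0.002 to 0.026; the pad meets the work at about 0.050, less how far the screw is out. A push of 3 to 7 N on the thumb rest slides it; it stays where it is left. Pushed down at the screw instead, it jams on the bar.
- jaw_tilt (a joint): Tilt of the free jaw on the bar, rad; the sleeve rocks about 0.05 each way. Negative: its screw end droops (as it hangs free). Positive: its screw end is lifted by the work under the pad; from about 0.045 on the sleeve is jammed on the bar and the work cannot drive it back up. Pressing it over to there takes 10 to 15 N on the thumb rest, which goes some 6 to 10 mm down after the pad has met the work.
- pad (a point): Middle of the flat underside of the round pad (22 mm wide) at the foot of the screw; 76 mm below the thumb rest's level while the screw is at 0 and the jaw untilted.
- handle_grip (a point): Middle of the black bar handle on top of the screw: 56 long, 12 thick, 20 mm high, its middle 102 mm above the pad's underside. x along its length (fingers close along its y), z up. While clamping it sinks only as far as the anvil yields (about 0.5 mm a rad of turn).
- handle (a joint): Turn of the handle, rad, 0 to 8, starting at 0 to 0.35; at 0 it lies along the x of clamp_base. Grows clockwise seen from above and drives the pad down 8 mm a turn (1.27 mm a rad). It takes about 0.1 N m and stays where it is left. About 0.4 rad of needle a rad of turn; the needle can drop by up to 0.25 as the handle is let go. Hold it slackly: a side pull of some 5 N at the handle can unjam the jaw.
- needle (a joint): Needle of the load dial, rad. 0: no load, needle 1.3 rad left of straight up; it turns clockwise as seen from the robot as load comes on the anvil, about 1 rad for 14 N (the anvil sinks 1.4 mm a rad). 1.3: straight up. The thick arc inside the scale, the wanted load, runs from 1.1 to 1.5; scale marks every 0.2 rad.
- spindle: The clamp screw with its pad; origin on the screw axis, 46 mm above the pad's underside, z up along the screw.
- work: The work, a turned steel die 28 mm wide and 20 mm high, standing on the anvil between three 6 mm high locating pins, right under the screw; its top is 70 mm above the bench. Origin: middle of its underside.
- work_center (a point): Middle of the work, half-way up (60 mm above the bench).
- loupe: Black eye loupe 35 x 39 mm, lying loose on the bench, not to be disturbed. Origin: middle of its underside.
- flat_die: Flat steel die 36 x 10 mm, lying loose on the bench, not to be disturbed. Origin: middle of its underside.
- round_box: Pale round box 42 x 20 mm, lying loose on the bench, not to be disturbed. Origin: middle of its underside.
- tape_roll: Roll of tape 52 x 18 mm, lying loose on the bench, not to be disturbed. Origin: middle of its underside.
- tweezers: Tweezers 124 mm long, lying loose on the bench, not to be disturbed. Origin: middle of its underside.
- driver: Small screwdriver 85 mm long, lying loose on the bench, not to be disturbed. Origin: middle of its underside.
Not all that is in view belongs to the job. There is more than one size of the clamp_base; the one meant has the size given above.

How it is judged (in metres and radians):
On the way, in this order (a step that is already met when the one before it is completed fails the run):
1. the jaw is pushed down until its pad presses on the die and the jaw is tilted up against the bar, before the screw is tightened (contact force between spindle and work above 2 N and value of joint jaw_tilt above 0.03 rad and value of joint handle below 0.6 rad), for 0.2 s.
2. the screw is tightened until the needle is within the arc (value of joint handle above 0.4 rad and value of joint needle above 1.05 rad), for 0.2 s.
At the end, for the whole second after the job is handed in: The jaw is tilted and jammed on the bar (tilt above 0.03 rad), the pad presses on the die, the needle stands in the thick arc (1.05 to 1.55 rad, the arc and a needle's width), the handle has been turned to beyond 0.4 rad, and the die stands upright within 6 mm of the middle of the anvil (all of step 2 and value of joint needle below 1.55 rad and value of joint jaw_tilt above 0.03 rad and contact force between spindle and work above 8 N and horizontal distance between work_center and clamp_base below 0.006 m and angle between work_center's own z axis and vertical below 0.1 rad); the robot touches nothing.
It fails at once if the needle runs past the arc (beyond 1.75 rad): the die is overloaded (value of joint needle above 1.75 rad).
It fails at once if a thing lying about is pushed more than 30 mm (distance of any of loupe, flat_die, round_box, tape_roll, tweezers, driver from where it was at the start of the episode above 0.03 m).
It also fails if it takes over 72 s, if anything falls off the work surface, if the arm or the gripper's body presses on something with over 40 N, if the wrist force passes 120 N, or if a joint passes its speed limit or range.

## Working session

There is one attempt and no reset: what is moved stays moved. The work goes in short steps, Python scripts to look and compute and a tool call to move; the robot and the scene stay as the last step left them, time stands still between calls to the robot, and variables do not carry over. Pictures are saved under pics/ and viewed, and the job is handed in when it is done.

Besides the shell and the picture viewer there is one more tool, called after "Emit:" by a JSON object that holds its "op" and its "data". jog_arm: Moves the arm, as the interface text tells. Its arguments: {"type":"object","properties":{"commands":{"type":"array"}},"required":["commands"]}

```bash
ls; mkdir -p pics
python3 - <<'E'
from cell import ctrl, optics
import cv2
print(ctrl.state())
for n in("scene","top","wrist"):
    c=optics.camera(n); cv2.imwrite(f"pics/{n}0.png",c["frame"]); print(n,{k:v for k,v in c.items() if k!="frame"})
E
```

```text
pics
{'t': 0.0, 'q': array([ 9.96490865e-01,  2.07426926e-01,  1.54296232e+00,  1.47931806e-07,
        1.39348576e+00, -1.50504572e-01]), 'joint_velocities': array([ 0.00038504, -0.00141477,  0.00141917, -0.00248654,  0.00024153,
       -0.0018871 ]), 'joint_efforts': array([ 1.79873855e-04, -3.83029926e+01, -2.91592205e+01, -1.88243183e-05,
        1.05748954e-02, -2.40498650e-06]), 'tcp_pos': array([236.05394247, 523.48433284, 230.11785323]), 'tcp_rot': array([-0.89265514,  1.38252091,  0.8911153 ]), 'ft_force': array([-0.05127309, -0.10857149, -0.34200946]), 'ft_torque': array([-0.02297405, -0.05027924, -0.02891505]), 'gripper_width': 85.746471968097}
scene {'fx': 486.14035032750746, 'fy': 486.14035032750746, 'cx': 249.6333577851796, 'cy': 197.0050553884268, 'dist': array([-0.11010204,  0.        ,  0.        ,  0.        ,  0.        ]), 'eye': array([ -367.45636579, -1160.14558712,   819.33147672]), 'orientation': array([-1.92287042,  0.64838615, -0.43096058])}
top {'fx': 385.9223687464027, 'fy': 385.9223687464027, 'cx': 257.9054161960159, 'cy': 193.9554799265967, 'dist': array([-0.02406169,  0.        ,  0.        ,  0.        ,  0.        ]), 'eye': array([ 410.21290711,  -64.74242389, 1406.47241974]), 'orientation': array([-2.20726342,  2.16300625, -0.05751832])}
wrist {'fx': 269.5307127601728, 'fy': 269.5307127601728, 'cx': 255.72347135007143, 'cy': 190.81614937545461, 'dist': array([0.00928193, 0.        , 0.        , 0.        , 0.        ]), 'eye': array([162.54779867, 556.53182714, 372.53982245]), 'orientation': array([2.40319174, 1.55139152, 0.24795971])}
```

View pics/scene0.png

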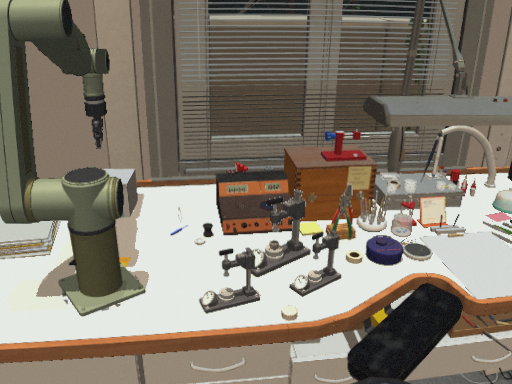

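View pics/top0.png

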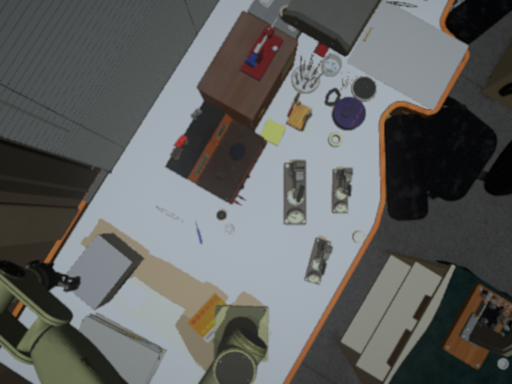

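View pics/wrist0.png

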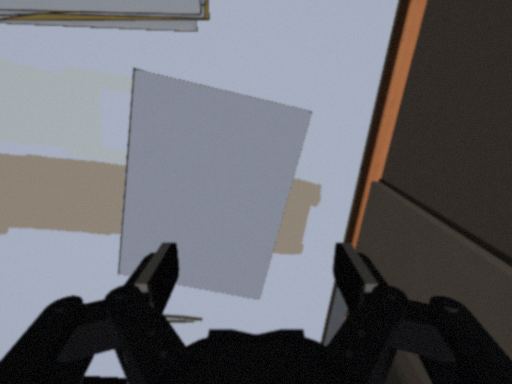

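The top view shows three clamps, at about (295,192), (342,190) and (318,260), with small loose items near (221,215), (229,229), (199,232), (357,237) and (334,140). I'll measure them next.

```bash
cat > h.py <<'E'
import numpy as np, cv2
from cell import ctrl, optics
from scipy.spatial.transform import Rotation as R
def K(c): return np.array([[c["fx"],0,c["cx"]],[0,c["fy"],c["cy"]],[0,0,1.]])
def ray(c,uv):
    p=cv2.undistortPoints(np.array(uv,float).reshape(-1,1,2),K(c),c["dist"]).reshape(-1,2)
    d=np.c_[p,np.ones(len(p))]@R.from_rotvec(c["orientation"]).as_matrix().T
    return d
def onz(c,uv,z):
    d=ray(c,uv); e=c["eye"]; return e+d*((z-e[2])/d[:,2])[:,None]
def proj(c,P):
    r=R.from_rotvec(c["orientation"]).inv(); rv=r.as_rotvec(); t=-r.apply(c["eye"])
    return cv2.projectPoints(np.array(P,float).reshape(-1,1,3),rv,t,K(c),c["dist"])[0].reshape(-1,2)
def crop(fr,x0,y0,x1,y1,s): return cv2.resize(fr[y0:y1,x0:x1],None,fx=s,fy=s,interpolation=cv2.INTER_CUBIC)
E
python3 - <<'E'
from h import *
c=optics.camera("top"); f=c["frame"]
cv2.imwrite("pics/topc.png",crop(f,190,120,380,300,4))
s=optics.camera("scene"); cv2.imwrite("pics/scenec.png",crop(s["frame"],160,180,360,330,4))
hsv=cv2.cvtColor(f,cv2.COLOR_BGR2HSV)
m=((hsv[...,2]<125)).astype(np.uint8)*255
cs,_=cv2.findContours(m,cv2.RETR_EXTERNAL,cv2.CHAIN_APPROX_NONE)
for k in cs:
    (x,y),wh,a=cv2.minAreaRect(k)
    if cv2.contourArea(k)>60 and 190<x<380 and 130<y<300:
        box=cv2.boxPoints(((x,y),wh,a)); print((round(x),round(y)),wh,a, onz(c,[[x,y]],18).round()[0]); B=onz(c,box,18); print(np.linalg.norm(np.diff(B,axis=0),axis=1).round(), B.round().tolist())
E
```

```text
(319, 260) (18.6810359954834, 42.58176803588867) 15.945394515991211 [ 266. -273.   18.]
[151.  67. 151.] [[201.0, -221.0, 18.0], [347.0, -260.0, 18.0], [330.0, -325.0, 18.0], [184.0, -285.0, 18.0]]
(222, 214) (9.0, 9.0) 90.0 [420.  79.  18.]
[32. 32. 32.] [[436.0, 95.0, 18.0], [436.0, 63.0, 18.0], [404.0, 62.0, 18.0], [403.0, 95.0, 18.0]]
(341, 190) (19.23670196533203, 45.241878509521484) 4.085616588592529 [ 517. -351.   18.]
[164.  70. 164.] [[437.0, -311.0, 18.0], [601.0, -321.0, 18.0], [597.0, -391.0, 18.0], [434.0, -380.0, 18.0]]
(294, 192) (64.0, 21.0) 90.0 [ 506. -182.   18.]
[ 76. 231.  75.] [[622.0, -143.0, 18.0], [623.0, -219.0, 18.0], [392.0, -222.0, 18.0], [390.0, -146.0, 18.0]]
```

View pics/topc.png

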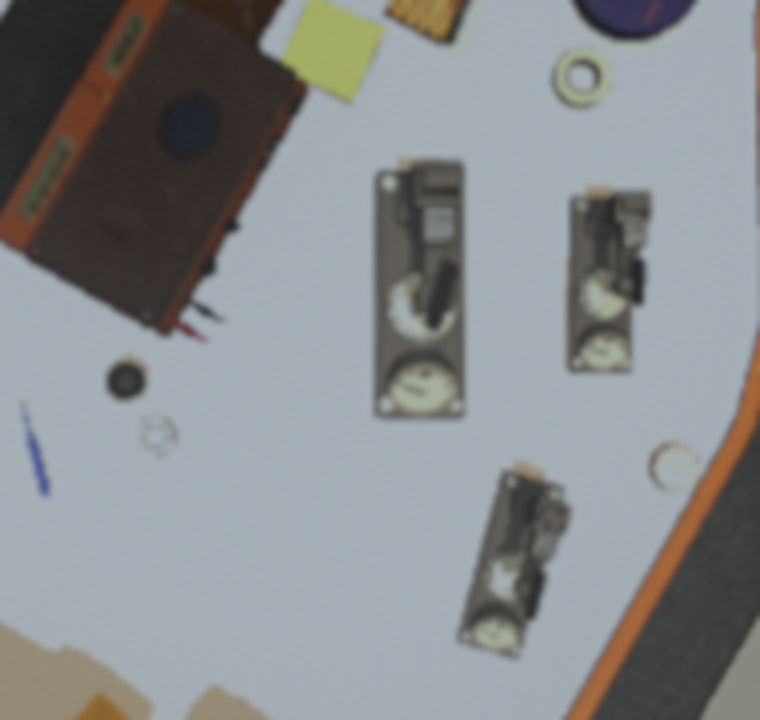

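View pics/scenec.png

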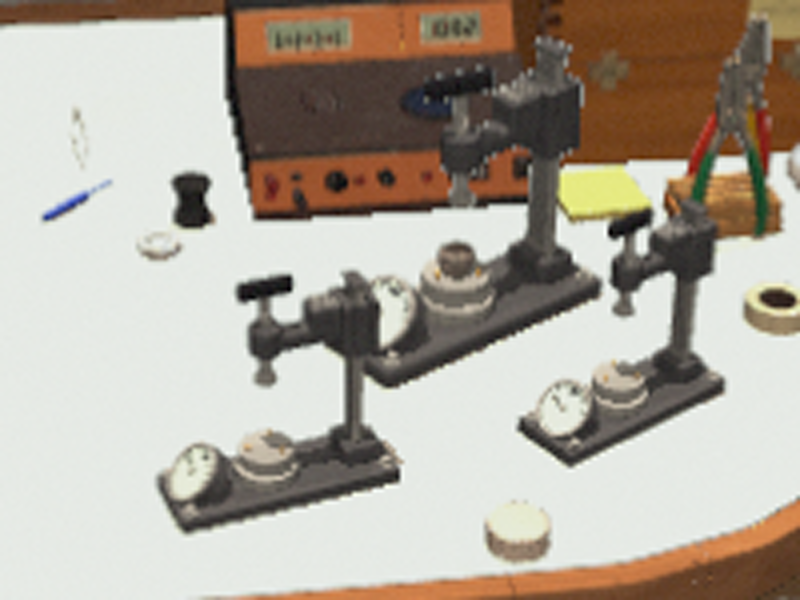

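Run:
```python
from h import *
s=ctrl.state(); M=R.from_rotvec(s["tcp_rot"]).as_matrix(); print(M.round(3)); c=optics.camera("wrist")
print("cam in tool",(M.T@(c["eye"]-s["tcp_pos"])).round(1)); print((M.T@R.from_rotvec(c["orientation"]).as_matrix()).round(3))
t=optics.camera("top"); f=t["frame"]; cv2.imwrite("pics/topd.png",crop(f,275,150,320,230,9))
# guess model
o=np.array([506-2.5,-182.5,0])
P={'plate':[(-110,-40,18),(115,-40,18),(115,40,18),(-110,40,18)],'anvil':[(0,0,50)],'bar':[(90,0,218)],'dial':[(-74,0,40)]}
for k,v in P.items(): print(k,proj(t,np.array(v)+o).round(1).tolist())
```

```text
[[-0.001 -0.912  0.411]
 [-0.001  0.411  0.912]
 [-1.     0.    -0.001]]
cam in tool [-142.3   80.6   -0.5]
[[ 0.    -0.315  0.949]
 [-0.001 -0.949 -0.315]
 [ 1.    -0.001 -0.001]]
plate [[305.2, 223.6], [306.0, 161.3], [283.9, 160.8], [282.9, 223.1]]
anvil [[295.3, 192.1]]
bar [[300.5, 159.6]]
dial [[294.8, 213.2]]
```

View pics/topd.png

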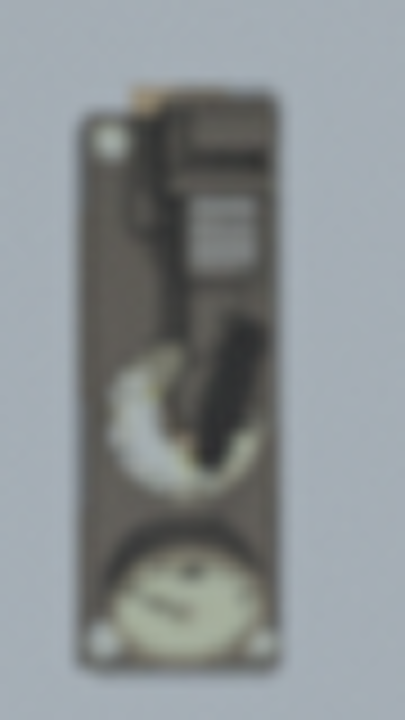

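Emit:
{"op": "jog_arm", "data": {"commands": [[[-33, 0, 0, -8.1, 0, 0, 0], [-33, 0, 0, -8.1, 0, 0, 0], [-33, 0, 0, -8.1, 0, 0, 0], [0, -15, -45, 0, 0, 0, 0], [0, -15, -45, 0, 0, 0, 0], [0, -15, -45, 0, 0, 0, 0], [0, -15, -45, 0, 0, 0, 0], [0, -15, -45, 0, 0, 0, 0], [0, -15, -45, 0, 0, 0, 0], [0, -15, -45, 0, 0, 0, 0]]]}}

```text
t: 1.35
tcp_pos: [341.7, 207.5, 330.5]
tcp_rot: [-1.21, 1.208, 1.209]
ft_force: [0.8, -0.2, 0.0]
gripper_width: 85.2
```

Emit:
{"op": "jog_arm", "data": {"commands": [[[0, -15, -45, 0, 0, 0, 0], [0, -15, -45, 0, 0, 0, 0], [0, -15, -45, 0, 0, 0, 0], [0, -15, -45, 0, 0, 0, 0], [0, -15, -45, 0, 0, 0, 0], [0, -15, -45, 0, 0, 0, 0], [0, -15, -45, 0, 0, 0, 0], [0, -15, -45, 0, 0, 0, 0], [0, -10, -30, 0, 0, 0, 255], [0, 0, 0, 0, 0, 0, 255]]]}}

```text
t: 2.35
tcp_pos: [472.1, -184.5, 329.6]
tcp_rot: [-1.206, 1.212, 1.206]
ft_force: [0.1, 1.2, -0.2]
gripper_width: 59.0
```

Run:
```python
from h import *
s=ctrl.state(); print(s); print(R.from_rotvec(s["tcp_rot"]).as_matrix().round(3))
c=optics.camera("wrist"); cv2.imwrite("pics/w1.png",crop(c["frame"],0,0,512,384,1.5))
o=np.array([503.5,-182.5,0])
print(proj(c,o+np.array([[0,0,50],[90,0,218],[-74,0,40]])).round(1))
```

```text
{'t': 2.35, 'q': array([-5.42781343e-01, -7.49504156e-04,  1.56747801e+00, -1.04761116e-03,
        1.57504177e+00, -2.10900357e+00]), 'joint_velocities': array([ 0.05573603, -0.04430368,  0.04431027,  0.03727443,  0.04051474,
        0.02699513]), 'joint_efforts': array([ -1.07141096, -29.92239833, -31.43537521,  -0.20891648,
        -0.26240995,  -0.16620391]), 'tcp_pos': array([ 472.13233042, -184.51614999,  329.63310666]), 'tcp_rot': array([-1.20609377,  1.21246389,  1.20595414]), 'ft_force': array([ 0.12130199,  1.20666205, -0.21673255]), 'ft_torque': array([-0.00996701,  0.03420844, -0.04232756]), 'gripper_width': 59.01714669411132}
[[-0.001 -1.     0.005]
 [-0.001  0.005  1.   ]
 [-1.     0.001 -0.001]]
[[257.7 174.5]
 [258.8 289.9]
 [257.5 127.1]]
```

View pics/w1.png

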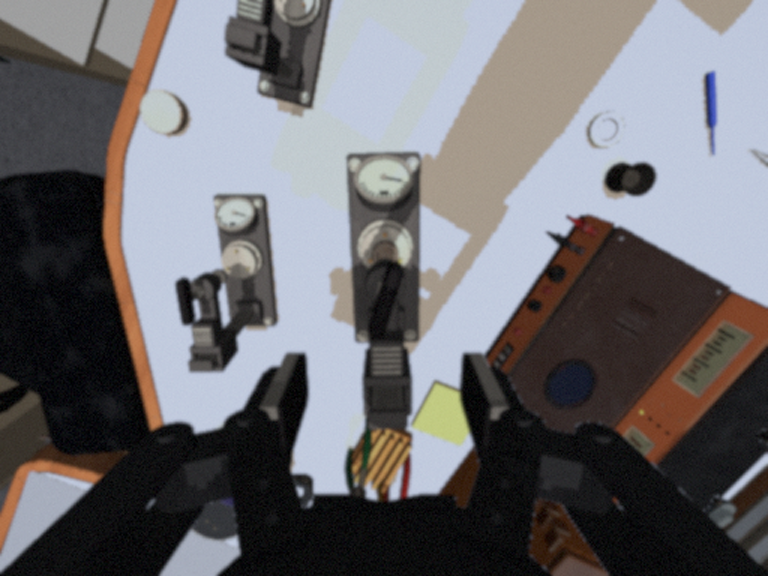

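Run:
```python
from h import *
c=optics.camera("wrist"); cv2.imwrite("pics/w2.png",crop(c["frame"],216,90,296,300,3.5)[:600] if 0 else crop(c["frame"],206,95,306,205,5)); cv2.imwrite("pics/w3.png",crop(c["frame"],206,190,306,310,5))
```

```text
(no output)
```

View pics/w2.png

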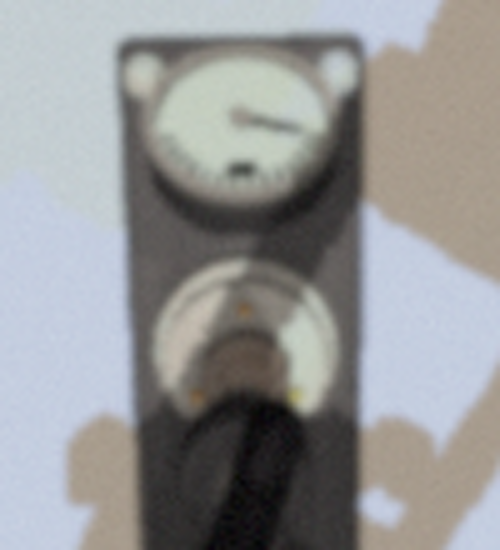

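View pics/w3.png

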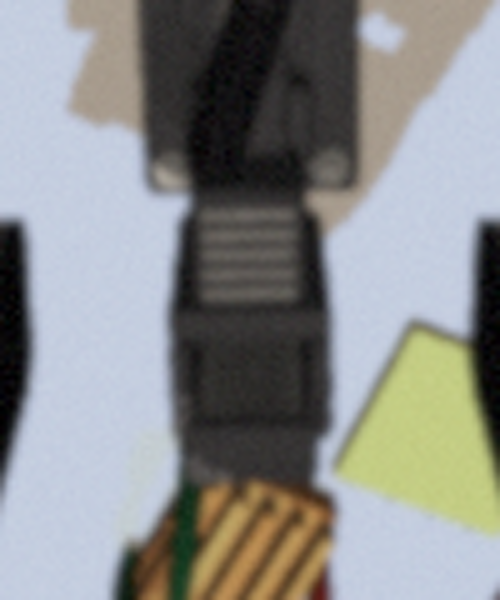

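Run:
```python
from h import *
c=optics.camera("wrist"); t=optics.camera("top")
print("anvil",onz(c,[[255.3,165.4]],50).round(1))
print("plate",onz(c,[[229.6,102.6],[278.4,102.6],[277.2,227.6],[235.6,227.6]],18).round(1).tolist())
for z in(170,180,190,200): print(z,"rest",onz(c,[[255.8,241]],z).round(1),onz(t,[[299.7,176.1]],z).round(1),"rest width", np.ptp(onz(c,[[245.6,241],[266,241]],z),axis=0).round(1)," len",np.ptp(onz(c,[[255.8,231],[255.8,251]],z),axis=0).round(1))
# handle ends in w2/w3
print(optics.camera("wrist")["eye"])
```

```text
anvil [[ 487.8 -182.2   50. ]]
plate [[392.4, -223.2, 18.0], [392.6, -145.1, 18.0], [613.3, -141.9, 18.0], [613.2, -219.2, 18.0]]
170 rest [[ 557.4 -181.7  170. ]] [[ 547.3 -185.5  170. ]] rest width [ 0.1 25.7  0. ]  len [28.2  0.1  0. ]
180 rest [[ 551.9 -181.7  180. ]] [[ 546.1 -184.5  180. ]] rest width [ 0.1 24.8  0. ]  len [27.3  0.1  0. ]
190 rest [[ 546.4 -181.7  190. ]] [[ 545.  -183.5  190. ]] rest width [ 0.1 24.   0. ]  len [26.4  0.   0. ]
200 rest [[ 540.8 -181.7  200. ]] [[ 543.9 -182.5  200. ]] rest width [ 0.1 23.1  0. ]  len [25.4  0.   0. ]
[ 390.58043878 -180.54496575  472.58613848]
```

Emit:
{"op": "jog_arm", "data": {"commands": [[[0, 0, 0, 0, 0, -7.5, 255], [0, 0, 1.5, 0, 0, -7.5, 255], [10.4, -39, 1, 0, 0, 0, 255], [10.4, -39, 0, 0, 0, 0, 255], [24, 6.5, 0, 0, 0, 0, 255], [24, 6.5, 0, 0, 0, 0, 255], [24, 6.5, 0, 0, 0, 0, 255], [24, 6.5, 0, 0, 0, 0, 255], [12, 3.2, 0, 0, 0, 0, 255], [0, 0, 0, 0, 0, 0, 255]]]}}

```text
t: 3.6
tcp_pos: [550.8, -176.4, 216.4]
tcp_rot: [-1.32, 1.015, 1.019]
ft_force: [0.0, -1.5, -0.1]
gripper_width: 0.0
```

Run:
```python
from h import *
s=ctrl.state(); print(s['tcp_pos'],s['ft_force'],s['gripper_width'])
c=optics.camera("wrist"); cv2.imwrite("pics/w4.png",crop(c["frame"],0,0,512,384,1.5))
c=optics.camera("scene"); cv2.imwrite("pics/s4.png",crop(c["frame"],220,160,340,280,5))
```

```text
[ 550.77230834 -176.40352337  216.36406034] [ 0.01651678 -1.49712848 -0.14002772] 0.04643628498561464
```

View pics/w4.png

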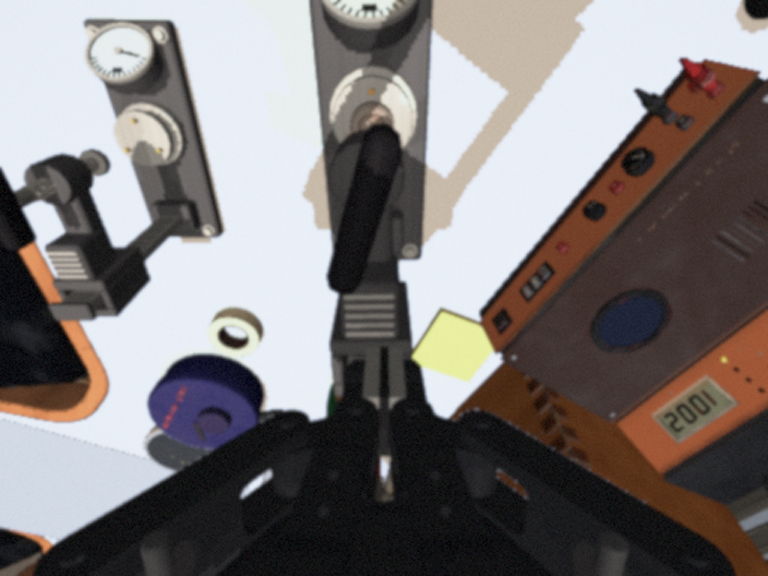

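View pics/s4.png

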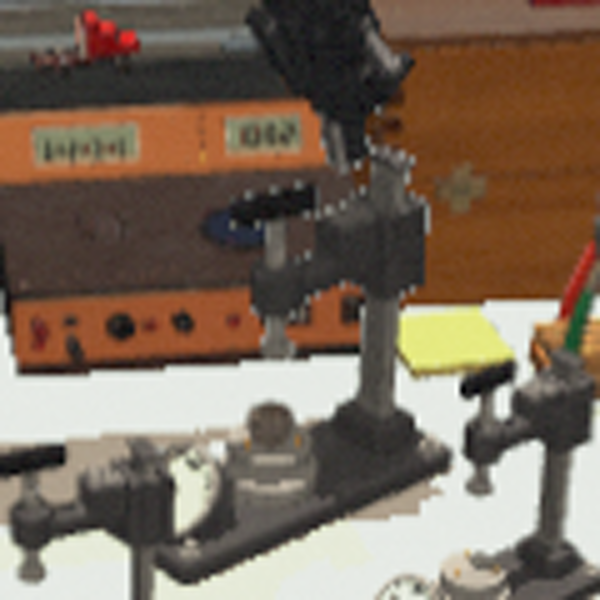

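Emit:
{"op": "jog_arm", "data": {"commands": [[[0, -3, -3, 0, 0, 0, 255], [4, 0, -2.5, 0, 0, 0, 255], [4, 1, 0, 0, 0, 0, 255], [4, 1, 0, 0, 0, 0, 255], [3, 0.8, 0, 0, 0, 0, 255], [2, 0.5, 0, 0, 0, 0, 255], [2, 0.5, 0, 0, 0, 0, 255], [0, 0, 0, 0, 0, 0, 255], [0, 0, 0, 0, 0, 0, 255], [0, 0, 0, 0, 0, 0, 255]]]}}

```text
t: 4.7
tcp_pos: [556.5, -183.8, 200.2]
tcp_rot: [-1.322, 1.014, 1.014]
ft_force: [0.4, -0.1, -1.7]
gripper_width: -0.3
```

Run:
```python
from h import *
s=ctrl.state(); print(s['tcp_pos'],s['ft_force'],s['gripper_width'])
c=optics.camera("wrist"); cv2.imwrite("pics/w5.png",crop(c["frame"],190,0,330,330,1.8))
```

```text
[ 556.45098968 -183.83097194  200.17114245] [ 0.43687946 -0.10907079 -1.69017975] -0.2625282564717606
```

View pics/w5.png

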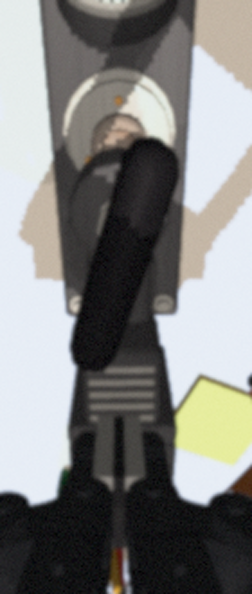

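Emit:
{"op": "jog_arm", "data": {"commands": [[[2, 2.5, 0, 0, 0, 0, 255], [1.5, 0.4, 0, 0, 0, 0, 255], [1.5, 0.4, 0, 0, 0, 0, 255], [1.5, 0.4, 0, 0, 0, 0, 255], [1.5, 0.4, 0, 0, 0, 0, 255], [1.5, 0.4, 0, 0, 0, 0, 255], [1.5, 0.4, 0, 0, 0, 0, 255], [1.5, 0.4, 0, 0, 0, 0, 255], [1.5, 0.4, 0, 0, 0, 0, 255], [1.5, 0.4, 0, 0, 0, 0, 255]]]}}

```text
t: 5.75
tcp_pos: [554.5, -183.9, 185.4]
tcp_rot: [-1.323, 1.014, 1.014]
ft_force: [-7.4, 2.0, 10.0]
gripper_width: 0.2
```

Emit:
{"op": "jog_arm", "data": {"commands": [[[1.5, 0.4, 0, 0, 0, 0, 255], [1.5, 0.4, 0, 0, 0, 0, 255], [1.5, 0.4, 0, 0, 0, 0, 255], [1.5, 0.4, 0, 0, 0, 0, 255], [1.5, 0.4, 0, 0, 0, 0, 255], [1.5, 0.4, 0, 0, 0, 0, 255], [1.5, 0.4, 0, 0, 0, 0, 255], [1.5, 0.4, 0, 0, 0, 0, 255], [0, 0, 0, 0, 0, 0, 255], [0, 0, 0, 0, 0, 0, 255]]]}}

```text
t: 6.75
tcp_pos: [554.5, -183.8, 172.3]
tcp_rot: [-1.323, 1.014, 1.014]
ft_force: [-5.1, 1.0, 7.6]
gripper_width: 0.0
```

Run:
```python
from h import *
s=ctrl.state(); print(s['tcp_pos'],s['ft_force'],s['gripper_width'])
c=optics.camera("wrist"); cv2.imwrite("pics/w6.png",crop(c["frame"],190,0,330,330,1.8))
c=optics.camera("scene"); cv2.imwrite("pics/s6.png",crop(c["frame"],220,160,340,280,5))
```

```text
[ 554.45351913 -183.82781     172.29735489] [-5.12047462  1.0266778   7.62466829] 0.0028319866857931253
```

View pics/w6.png

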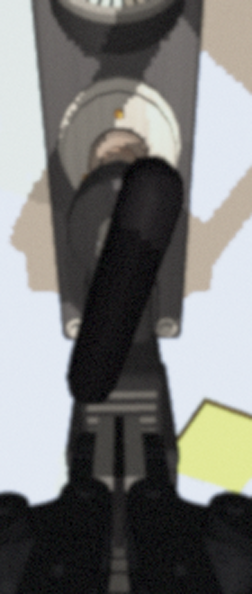

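View pics/s6.png

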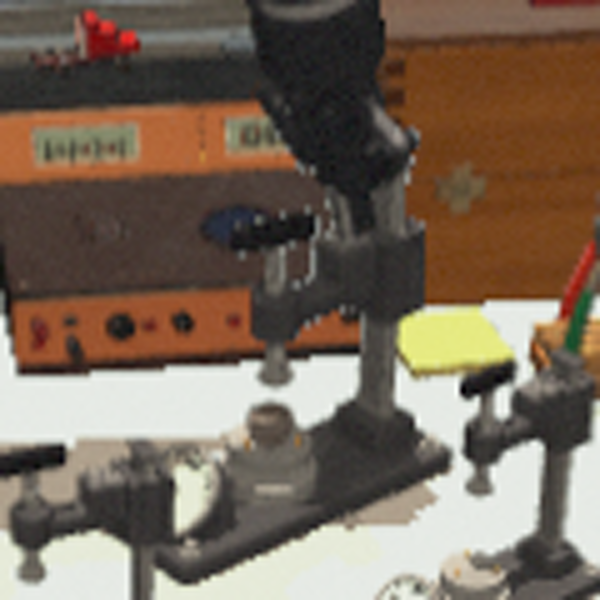

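Emit:
{"op": "jog_arm", "data": {"commands": [[[0.2, 2.5, 0, 0, 0, 0, 255], [1.5, 1, 0, 0, 0, 0, 255], [1.5, 0.4, 0, 0, 0, 0, 255], [1.5, 0.4, 0, 0, 0, 0, 255], [1.5, 0.4, 0, 0, 0, 0, 255], [1.5, 0.4, 0, 0, 0, 0, 255], [1.5, 0.4, 0, 0, 0, 0, 255], [1.5, 0.4, 0, 0, 0, 0, 255], [0, 0, 0, 0, 0, 0, 255], [0, 0, 0, 0, 0, 0, 255]]]}}

```text
t: 7.85
tcp_pos: [554.0, -184.1, 163.9]
tcp_rot: [-1.326, 1.01, 1.009]
ft_force: [-5.4, 4.9, 16.7]
gripper_width: -0.4
```

Run:
```python
from h import *
s=ctrl.state(); print(s['tcp_pos'],s['ft_force'],s['gripper_width'])
c=optics.camera("wrist"); cv2.imwrite("pics/w7.png",crop(c["frame"],190,0,330,330,1.8))
c=optics.camera("scene"); cv2.imwrite("pics/s7.png",crop(c["frame"],220,160,340,280,5))
```

```text
[ 554.00404092 -184.13388483  163.92248531] [-5.37371999  4.85555792 16.71593234] -0.42880608441897805
```

View pics/w7.png

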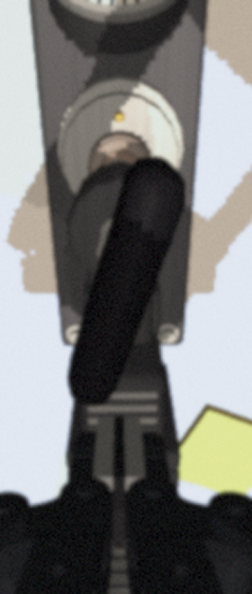

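View pics/s7.png

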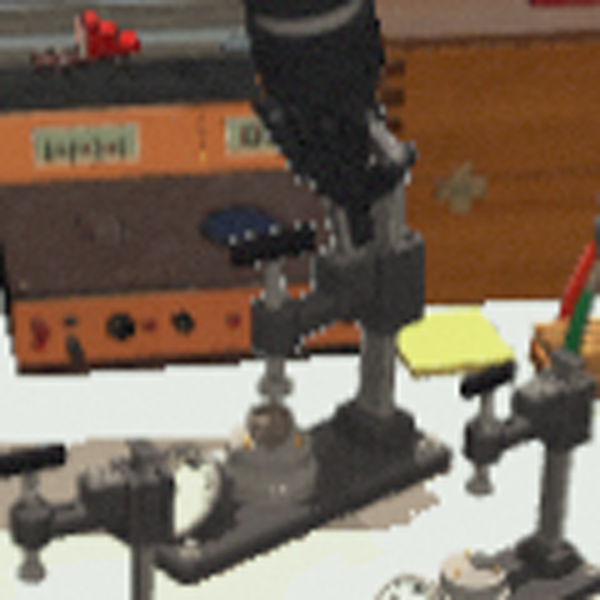

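Run:
```python
from h import *
s=ctrl.state(); print(s['tcp_pos'],s['ft_force'],s['ft_torque'])
c=optics.camera("scene"); cv2.imwrite("pics/s8.png",crop(c["frame"],255,195,315,255,12))
for z in (50,70,80,90,170): print(z,((proj(c,[[488,-182.6,z]])[0]-[255,195])*12).round())
print(((proj(c,[[547,-181.7,161]])[0]-[255,195])*12).round())
```

```text
[ 554.00942821 -184.0811335   163.85890043] [-5.45538856  3.66041374 16.59447244] [0.71433301 0.38919431 0.2243102 ]
50 [208. 632.]
70 [210. 565.]
80 [211. 531.]
90 [213. 496.]
170 [223. 215.]
[396. 184.]
```

View pics/s8.png

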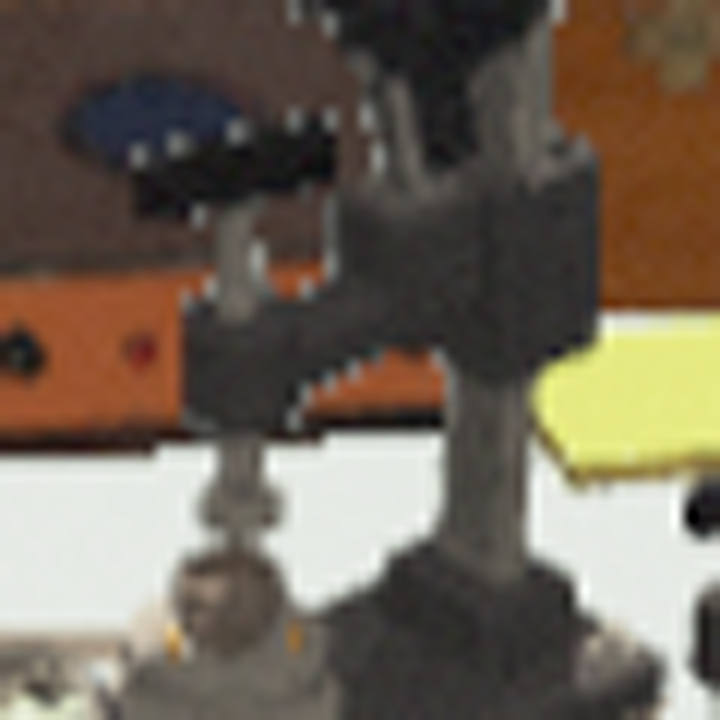

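Emit:
{"op": "jog_arm", "data": {"commands": [[[-4.8, -1.3, 0, 0, 0, 0, 255], [-4.8, -1.3, 0, 0, 0, 0, 255], [-0.5, 2, 2, 0, 0, 0, 255], [0, 0, 0, 0, 0, 0, 255], [0, 0, 0, 0, 0, 0, 255], [0, 0, 0, 0, 0, 0, 255], [0, 0, 0, 0, 0, 0, 255], [0, 0, 0, 0, 0, 0, 255], [0, 0, 0, 0, 0, 0, 255], [0, 0, 0, 0, 0, 0, 255]]]}}

```text
t: 9.0
tcp_pos: [549.5, -181.8, 169.0]
tcp_rot: [-1.322, 1.014, 1.014]
ft_force: [0.7, 0.2, -0.7]
gripper_width: 0.2
```

Run:
```python
from h import *
s=ctrl.state(); print(s['tcp_pos'],s['ft_force'],s['ft_torque'],s['tcp_rot'])
c=optics.camera("wrist"); cv2.imwrite("pics/w9.png",crop(c["frame"],200,0,320,330,1.8))
cv2.imwrite("pics/w9b.png",crop(c["frame"],220,200,300,290,7))
c=optics.camera("scene"); cv2.imwrite("pics/s9.png",crop(c["frame"],265,180,320,235,12))
```

```text
[ 549.48626355 -181.78311988  168.99465021] [ 0.71267494  0.17827717 -0.65424655] [ 0.01011801  0.06515207 -0.03195615] [-1.32193335  1.01404867  1.01448179]
```

View pics/w9b.png

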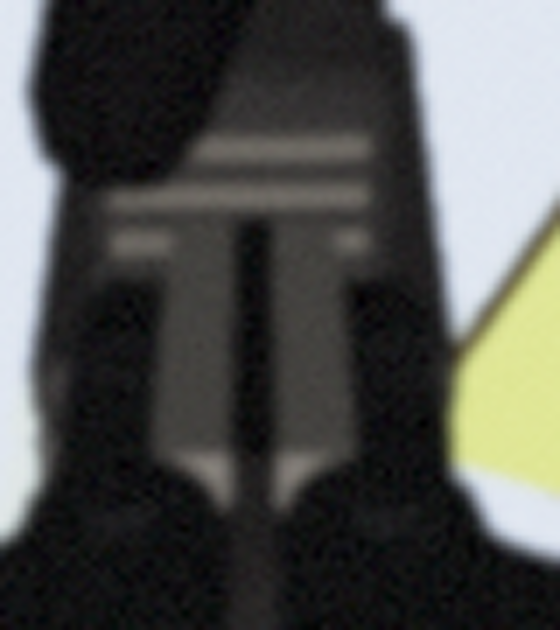

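View pics/s9.png

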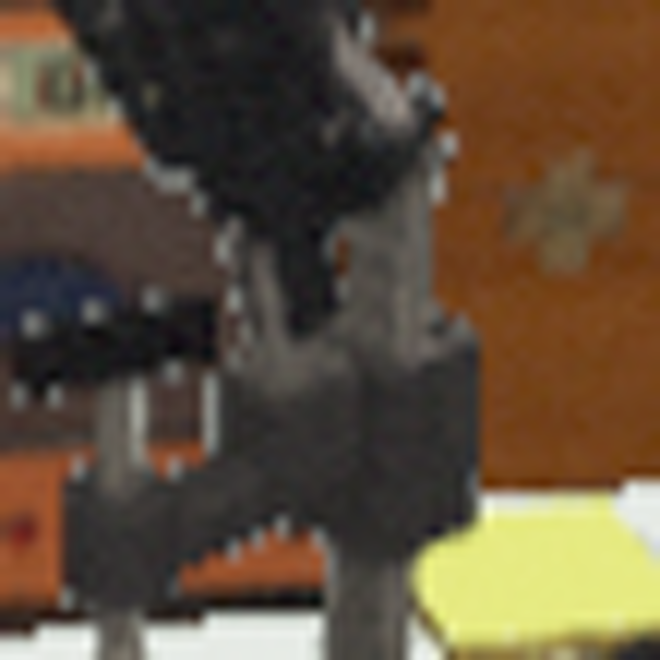

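Emit:
{"op": "jog_arm", "data": {"commands": [[[2.5, 0.8, 0, 0, 0, 0, 255], [2, 0.6, 0, 0, 0, 0, 255], [1.5, 0.5, 0, 0, 0, 0, 255], [1.5, 0.5, 0, 0, 0, 0, 255], [1.5, 0.5, 0, 0, 0, 0, 255], [1, 0.3, 0, 0, 0, 0, 255], [1, 0.3, 0, 0, 0, 0, 255], [1, 0.3, 0, 0, 0, 0, 255], [0, 0, 0, 0, 0, 0, 255], [0, 0, 0, 0, 0, 0, 255]]]}}

```text
t: 10.1
tcp_pos: [549.2, -181.9, 159.2]
tcp_rot: [-1.323, 1.013, 1.014]
ft_force: [-8.1, 3.2, 15.3]
gripper_width: -0.1
```

Run:
```python
from h import *
s=ctrl.state(); print(s['tcp_pos'],s['ft_force'],s['ft_torque'],s['tcp_rot'])
c=optics.camera("scene"); cv2.imwrite("pics/s10.png",crop(c["frame"],255,195,315,255,12))
```

```text
[ 549.2470475  -181.93598139  159.17180893] [-8.10311498  3.2035812  15.32608296] [0.44236417 0.89362528 0.09507774] [-1.32343085  1.01316503  1.01372961]
```

View pics/s10.png

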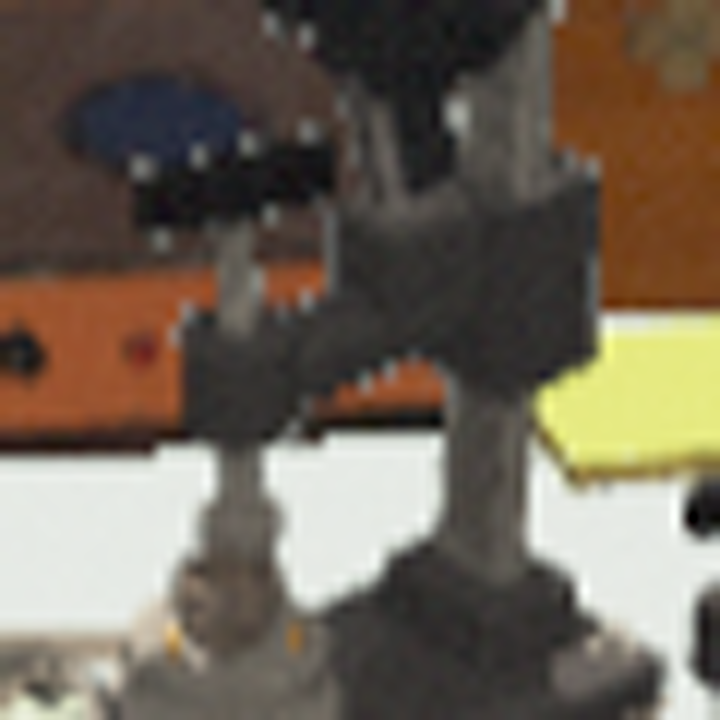

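Emit:
{"op": "jog_arm", "data": {"commands": [[[0.3, 1, 0, 0, 0, 0, 255], [1, 0.6, 0, 0, 0, 0, 255], [1, 0.6, 0, 0, 0, 0, 255], [1, 0.6, 0, 0, 0, 0, 255], [1, 0.6, 0, 0, 0, 0, 255], [0, 0, 0, 0, 0, 0, 255], [0, 0, 0, 0, 0, 0, 255], [0, 0, 0, 0, 0, 0, 255], [0, 0, 0, 0, 0, 0, 255], [0, 0, 0, 0, 0, 0, 255]]]}}

```text
t: 11.15
tcp_pos: [549.0, -182.0, 156.5]
tcp_rot: [-1.326, 1.01, 1.01]
ft_force: [-8.4, 4.7, 20.6]
gripper_width: 0.2
```

Run:
```python
from h import *
s=ctrl.state(); print(s['tcp_pos'],s['ft_force'],s['ft_torque'],s['tcp_rot'])
c=optics.camera("scene"); cv2.imwrite("pics/s11.png",crop(c["frame"],255,195,315,255,12))
c=optics.camera("wrist"); cv2.imwrite("pics/w11.png",crop(c["frame"],200,0,320,330,1.8))
```

```text
[ 549.02240341 -182.01541947  156.5395665 ] [-8.42587688  4.74472322 20.61465737] [0.84986371 0.72963518 0.18799072] [-1.32576945  1.01002965  1.0098392 ]
```

View pics/s11.png

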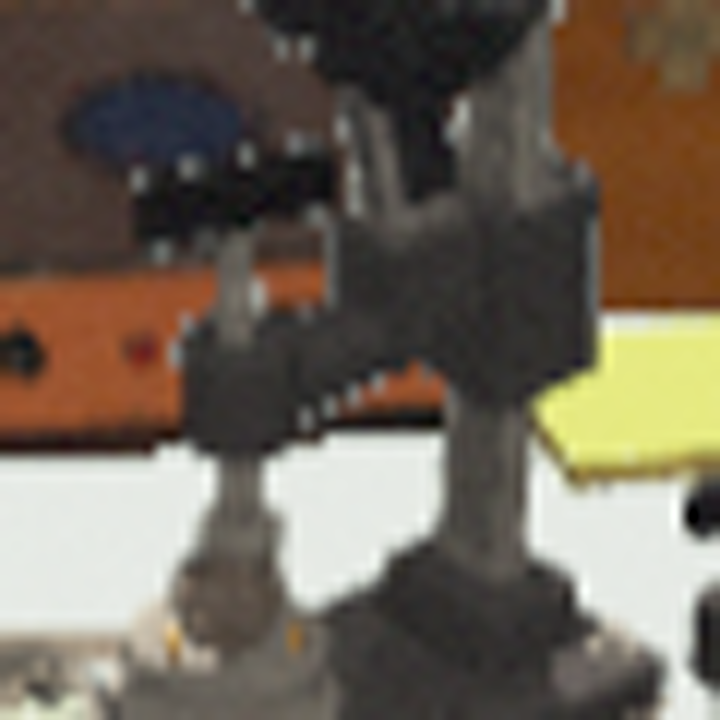

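View pics/w11.png

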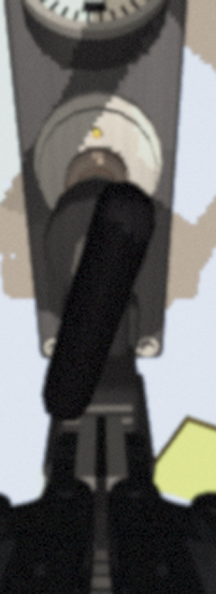

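Emit:
{"op": "jog_arm", "data": {"commands": [[[-0.3, 1, 0, 0, 0, 0, 255], [-0.3, 1, -0.5, 0, 0, 0, 255], [-0.3, 1, -0.5, 0, 0, 0, 255], [0, 0, 0, 0, 0, 0, 255], [0, 0, 0, 0, 0, 0, 255], [0, 0, 0, 0, 0, 0, 255], [0, 0, 0, 0, 0, 0, 255], [0, 0, 0, 0, 0, 0, 255], [0, 0, 0, 0, 0, 0, 255], [0, 0, 0, 0, 0, 0, 255]]]}}

```text
t: 12.25
tcp_pos: [548.4, -182.6, 156.7]
tcp_rot: [-1.327, 1.006, 1.005]
ft_force: [2.3, 6.4, 13.8]
gripper_width: 0.2
```

Run:
```python
from h import *
s=ctrl.state(); print(s['tcp_pos'],s['ft_force'],s['ft_torque'],s['tcp_rot'])
c=optics.camera("scene"); cv2.imwrite("pics/s12.png",crop(c["frame"],235,185,315,265,9))
t=optics.camera("top"); cv2.imwrite("pics/t12.png",crop(t["frame"],275,190,320,230,14))
```

```text
[ 548.37052511 -182.5887137   156.72769253] [ 2.25424727  6.36530193 13.75282626] [ 1.06467885 -0.83872347  0.24525706] [-1.32679121  1.00594844  1.00511853]
```

View pics/s12.png

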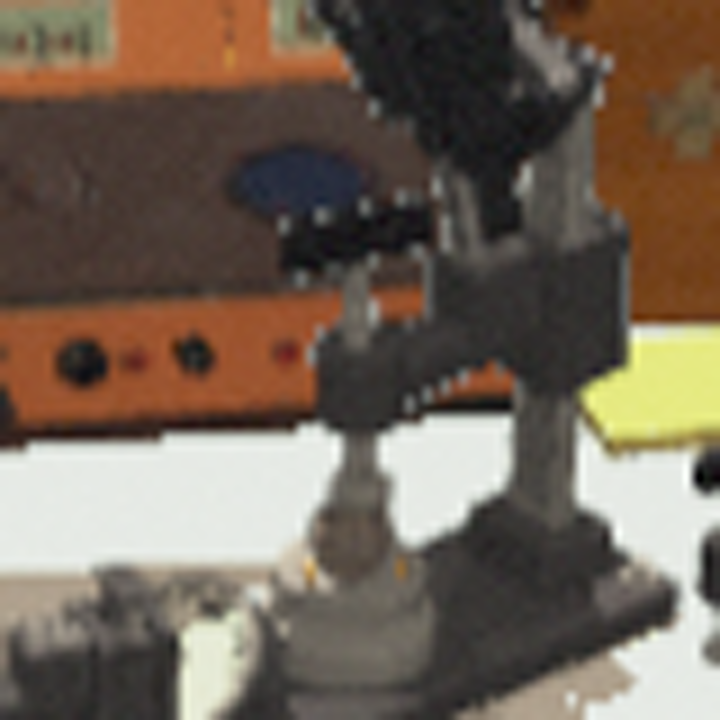

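View pics/t12.png

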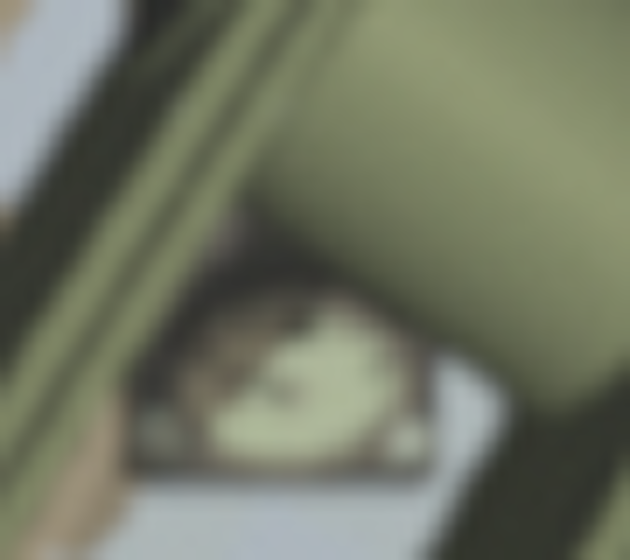

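Emit:
{"op": "jog_arm", "data": {"commands": [[[0, 0, 1, 0, 0, 0, 255], [0, 0, 1, 0, 0, 0, 255], [1, 0.5, 0, 0, 0, 0, 255], [1, 0.5, 0, 0, 0, 0, 255], [1, 0.5, 0, 0, 0, 0, 255], [0, 0, 0, 0, 0, 0, 255], [0, 0, 0, 0, 0, 0, 255], [0, 0, 0, 0, 0, 0, 255], [0, 0, 0, 0, 0, 0, 255], [0, 0, 0, 0, 0, 0, 255]]]}}

```text
t: 13.35
tcp_pos: [548.5, -182.5, 156.3]
tcp_rot: [-1.331, 1.007, 1.002]
ft_force: [-4.3, 4.9, 24.0]
gripper_width: -0.4
```

Run:
```python
from h import *
s=ctrl.state(); print(s['tcp_pos'],s['ft_force'],s['ft_torque'],s['tcp_rot'])
c=optics.camera("scene"); cv2.imwrite("pics/s13.png",crop(c["frame"],235,185,315,265,9))
```

```text
[ 548.46288348 -182.47812572  156.3249206 ] [-4.28009814  4.87672044 23.99723232] [ 0.76807528 -0.08305528  0.17691113] [-1.33109416  1.00661077  1.00186412]
```

View pics/s13.png

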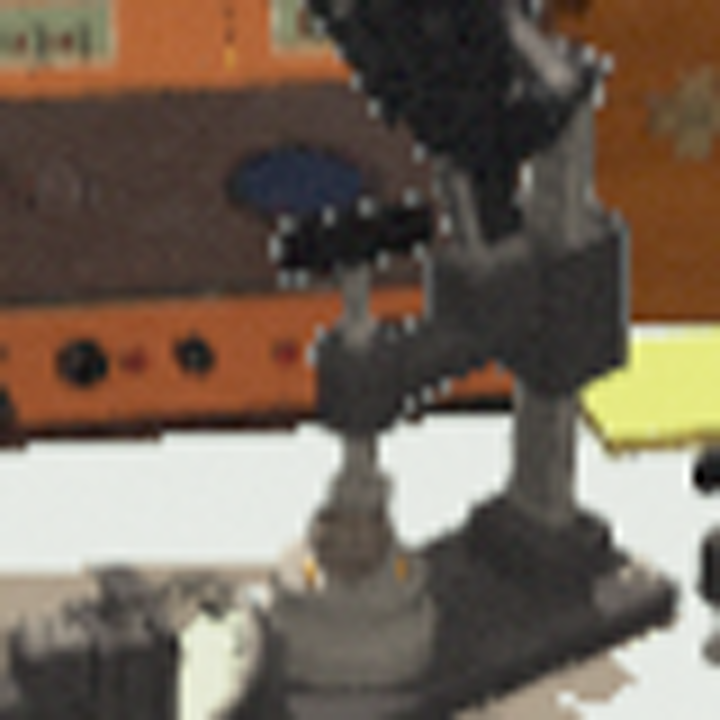

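Emit:
{"op": "jog_arm", "data": {"commands": [[[-5, -1.3, 0, 0, 0, 0, 255], [-8, -2, 0, 0, 0, 0, 255], [-10, -2.6, 0, 0, 0, 0, 255], [-10, -2.6, 0, 0, 0, 0, 255], [-10, -2.6, 0, 0, 0, 7.5, 255], [-10, 0, 0, 0, 0, 7.5, 255], [-10, 15, 0, 0, 0, 0, 255], [0, 15, 0, 0, 0, 0, 255], [0, 0, 0, 0, 0, 0, 255], [0, 0, 0, 0, 0, 0, 255]]]}}

```text
t: 14.4
tcp_pos: [511.2, -180.8, 212.5]
tcp_rot: [-1.209, 1.209, 1.209]
ft_force: [0.2, 0.1, 0.2]
gripper_width: -0.2
```

Run:
```python
from h import *
s=ctrl.state(); print(s['tcp_pos'],s['ft_force'],s['ft_torque'],s['tcp_rot'])
c=optics.camera("wrist"); cv2.imwrite("pics/w14.png",crop(c["frame"],200,0,320,300,2)); cv2.imwrite("pics/w14b.png",crop(c["frame"],215,20,300,110,7))
c=optics.camera("scene"); cv2.imwrite("pics/s14.png",crop(c["frame"],235,185,315,265,9))
```

```text
[ 511.18032113 -180.80488094  212.49551912] [0.22116598 0.12978502 0.18721149] [-0.02506181 -0.00488027 -0.00599518] [-1.20894124  1.20914863  1.20905585]
```

View pics/w14.png

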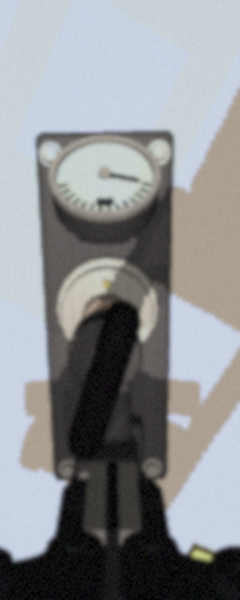

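View pics/w14b.png

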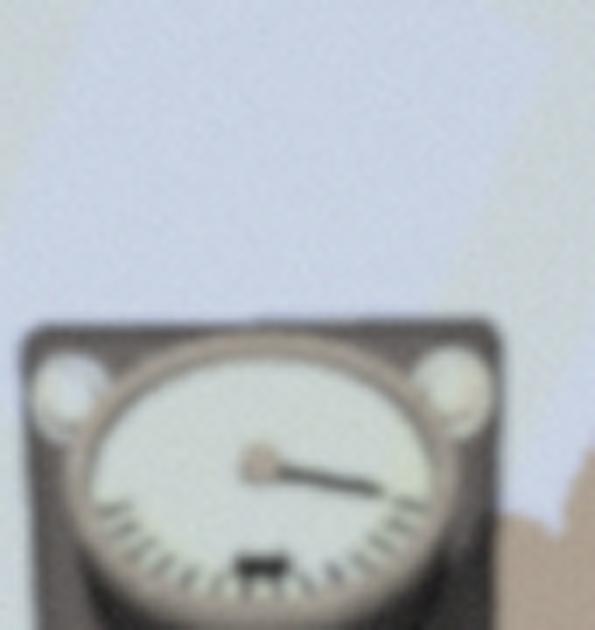

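View pics/s14.png

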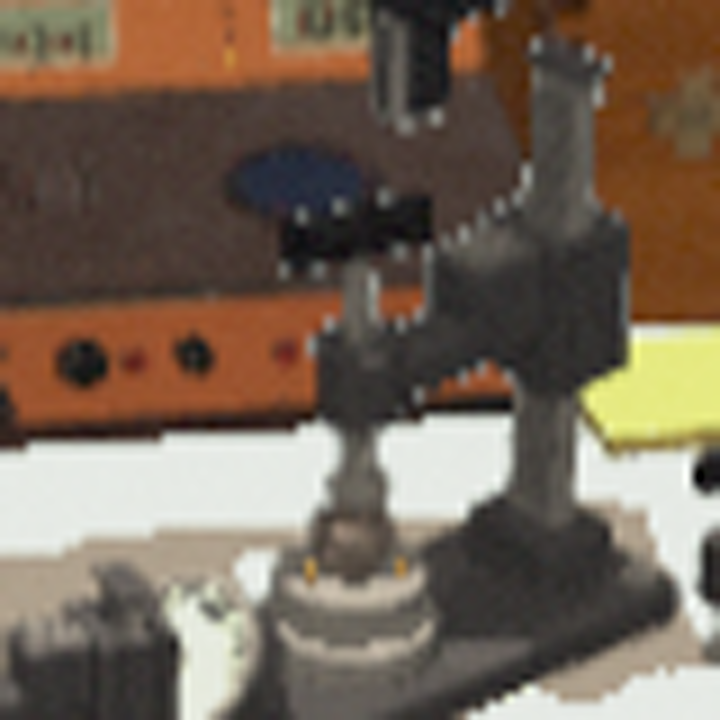

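```bash
cat >> h.py <<'E'
def tri(c1,u1,c2,u2):
    a=ray(c1,[u1])[0];b=ray(c2,[u2])[0];A=np.c_[a,-b];s=np.linalg.lstsq(A,c2["eye"]-c1["eye"],rcond=None)[0]
    p=c1["eye"]+a*s[0];q=c2["eye"]+b*s[1];return (p+q)/2,np.linalg.norm(p-q)
E
python3 - <<'E'
from h import *
w=optics.camera("wrist");s=optics.camera("scene")
print(tri(w,(251.5,189),s,(274.7,211.1)))
cv2.imwrite("pics/w15.png",crop(w["frame"],225,125,285,240,5)); cv2.imwrite("pics/s15.png",crop(s["frame"],260,200,310,255,11))
d=ray(w,[(251.5,189)])[0]
for X in (486,488,490): print(X,(w["eye"]+d*((X-w["eye"][0])/d[0])).round(1))
for z in (148,150,155,160,172,177): print(z,((proj(s,[[488,-182.6,z]])[0]-[260,200])*11).round(),((proj(s,[[488,-182.6,z-102]])[0]-[260,200])*11).round())
E
```

```text
(array([ 489.21020958, -184.87103018,  176.48624789]), np.float64(1.539098177062002))
486 [ 486.  -184.3  184.2]
488 [ 488.  -184.4  178.1]
490 [ 490.  -184.5  171.9]
148 [147. 215.] [135. 537.]
150 [147. 208.] [135. 530.]
155 [148. 192.] [136. 515.]
160 [148. 175.] [136. 500.]
172 [150. 136.] [138. 463.]
177 [150. 119.] [138. 447.]
```

View pics/w15.png

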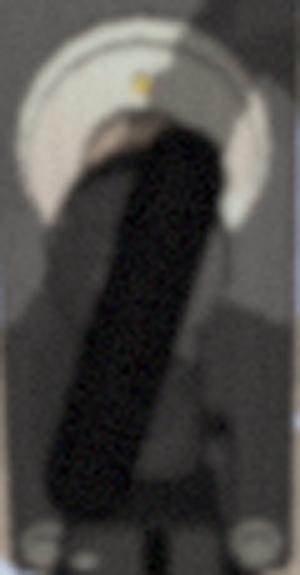

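View pics/s15.png

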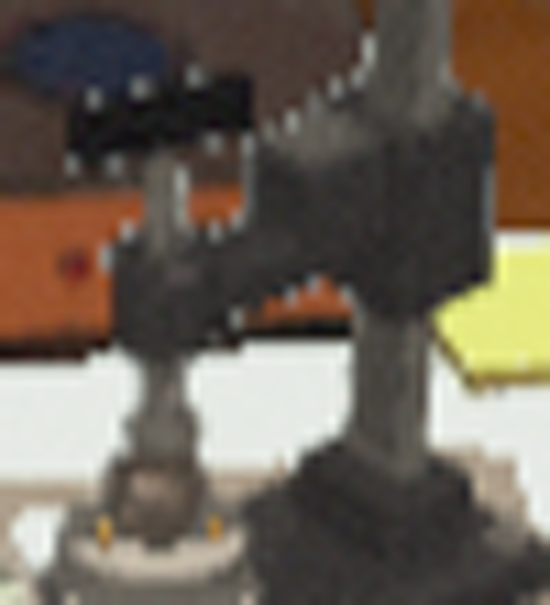

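Emit:
{"op": "jog_arm", "data": {"commands": [[[0, 0, 0, 0, 0, -7.5, 255], [0, 0, 0, 0, 0, -7.5, 255], [6.2, -23, 0, 0, 0, 0, 255], [6.2, -23, 0, 0, 0, 0, 255], [11, 3, 0, 0, 0, 0, 255], [11, 3, 0, 0, 0, 0, 255], [11, 3, 0, 0, 0, 0, 255], [11, 3, 0, 0, 0, 0, 255], [0, 0, 0, 0, 0, 0, 255], [0, 0, 0, 0, 0, 0, 255]]]}}

```text
t: 15.6
tcp_pos: [558.2, -180.6, 166.2]
tcp_rot: [-1.321, 1.015, 1.015]
ft_force: [0.1, -0.9, -0.0]
gripper_width: 0.0
```

Run:
```python
from h import *
s=ctrl.state(); print(s['tcp_pos'],s['ft_force'],s['ft_torque'],s['tcp_rot'])
c=optics.camera("wrist"); cv2.imwrite("pics/w16.png",crop(c["frame"],220,200,300,290,7))
c=optics.camera("scene"); cv2.imwrite("pics/s16.png",crop(c["frame"],260,190,310,245,11))
```

```text
[ 558.17027354 -180.63201098  166.17295603] [ 0.10586558 -0.90883192 -0.04007672] [-0.01376825  0.11873943 -0.01395958] [-1.32085658  1.01457365  1.01538045]
```

View pics/w16.png

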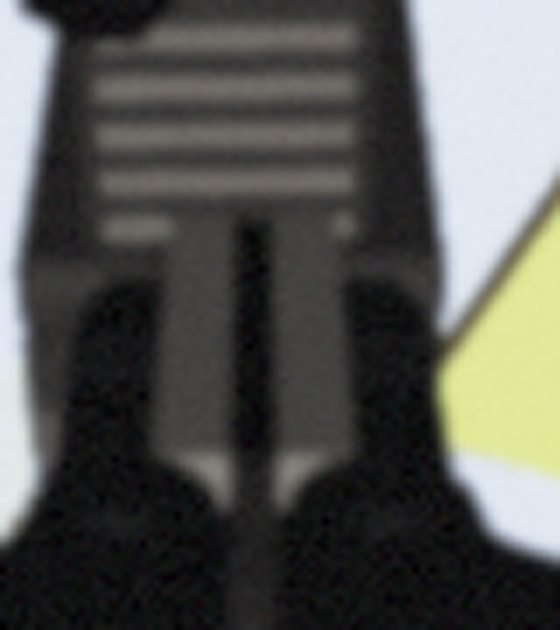

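View pics/s16.png

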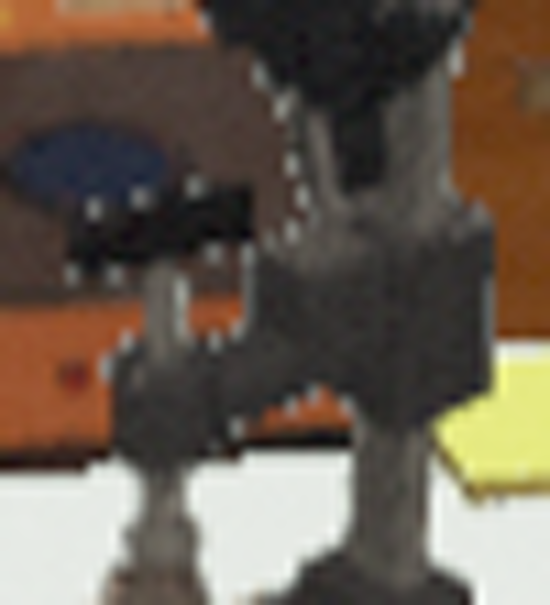

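Emit:
{"op": "jog_arm", "data": {"commands": [[[3, 0.8, -0.5, 0, 0, 0, 255], [3, 0.8, 0, 0, 0, 0, 255], [2, 0.5, 0, 0, 0, 0, 255], [1.5, 0.3, 0, 0, 0, 0, 255], [1.5, 0.3, 0, 0, 0, 0, 255], [1.5, 0.3, 0, 0, 0, 0, 255], [1.5, 0.3, 0, 0, 0, 0, 255], [1, 0.2, 0, 0, 0, 0, 255], [0, 0, 0, 0, 0, 0, 255], [0, 0, 0, 0, 0, 0, 255]]]}}

```text
t: 16.7
tcp_pos: [558.8, -181.3, 152.1]
tcp_rot: [-1.322, 1.014, 1.015]
ft_force: [-3.5, -0.1, 4.3]
gripper_width: -0.1
```

Run:
```python
from h import *
s=ctrl.state(); print(s['tcp_pos'],s['ft_force'],s['ft_torque'],s['tcp_rot'])
c=optics.camera("scene"); cv2.imwrite("pics/s17.png",crop(c["frame"],260,200,310,255,11))
```

```text
[ 558.82574403 -181.33416408  152.12298649] [-3.46473763 -0.09435431  4.28890807] [0.08020092 0.62777175 0.05448056] [-1.32213456  1.01444679  1.01513365]
```

View pics/s17.png

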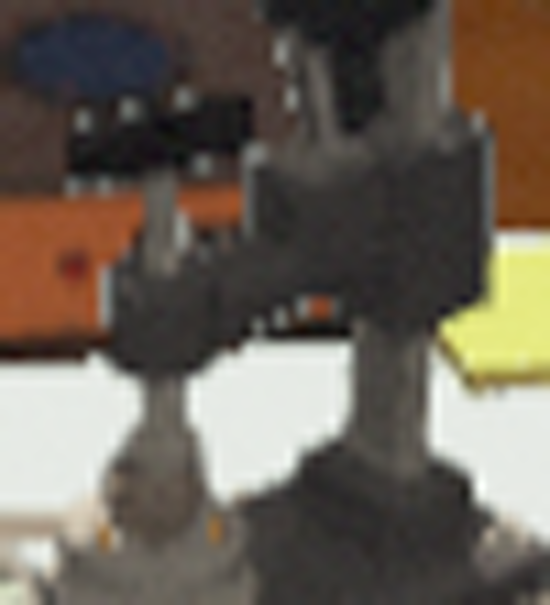

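Emit:
{"op": "jog_arm", "data": {"commands": [[[1, 0.2, 0, 0, 0, 0, 255], [1, 0.2, 0, 0, 0, 0, 255], [1, 0.2, 0, 0, 0, 0, 255], [1, 0.2, 0, 0, 0, 0, 255], [1, 0.2, 0, 0, 0, 0, 255], [0, 0, 0, 0, 0, 0, 255], [0, 0, 0, 0, 0, 0, 255], [0, 0, 0, 0, 0, 0, 255], [0, 0, 0, 0, 0, 0, 255], [0, 0, 0, 0, 0, 0, 255]]]}}

```text
t: 17.75
tcp_pos: [560.5, -181.4, 147.3]
tcp_rot: [-1.323, 1.013, 1.012]
ft_force: [0.2, 1.4, 5.5]
gripper_width: 0.2
```

Run:
```python
from h import *
s=ctrl.state(); print(s['tcp_pos'],s['ft_force'],s['ft_torque'],s['tcp_rot'])
c=optics.camera("scene"); cv2.imwrite("pics/s18.png",crop(c["frame"],260,200,310,255,11))
```

```text
[ 560.53913368 -181.36355862  147.2553969 ] [0.24141052 1.4248063  5.46519447] [0.22126289 0.03304878 0.02683232] [-1.32307169  1.01253421  1.01239996]
```

View pics/s18.png

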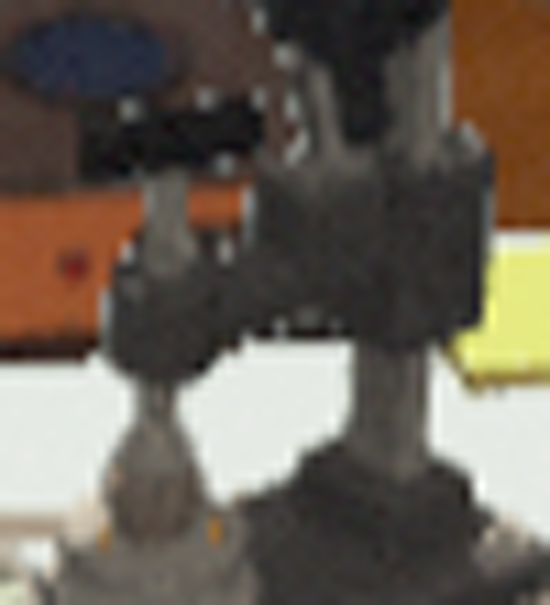

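Emit:
{"op": "jog_arm", "data": {"commands": [[[1, 0.3, 0, 0, 0, 0, 255], [1, 0.3, 0, 0, 0, 0, 255], [1, 0.3, 0, 0, 0, 0, 255], [0, 0, 0, 0, 0, 0, 255], [0, 0, 0, 0, 0, 0, 255], [0, 0, 0, 0, 0, 0, 255], [0, 0, 0, 0, 0, 0, 255], [0, 0, 0, 0, 0, 0, 255], [0, 0, 0, 0, 0, 0, 255], [0, 0, 0, 0, 0, 0, 255]]]}}

```text
t: 18.8
tcp_pos: [561.6, -181.4, 145.1]
tcp_rot: [-1.324, 1.011, 1.01]
ft_force: [0.6, 1.5, 7.8]
gripper_width: 0.1
```

Run:
```python
from h import *
s=ctrl.state(); print(s['tcp_pos'],s['ft_force'],s['ft_torque'],s['tcp_rot'])
c=optics.camera("scene"); cv2.imwrite("pics/s19.png",crop(c["frame"],260,200,310,255,11))
```

```text
[ 561.57023486 -181.42285716  145.11161726] [0.6139031  1.49100481 7.84952342] [ 0.42981323 -0.28998771  0.09361405] [-1.3242949   1.01084105  1.01009385]
```

View pics/s19.png

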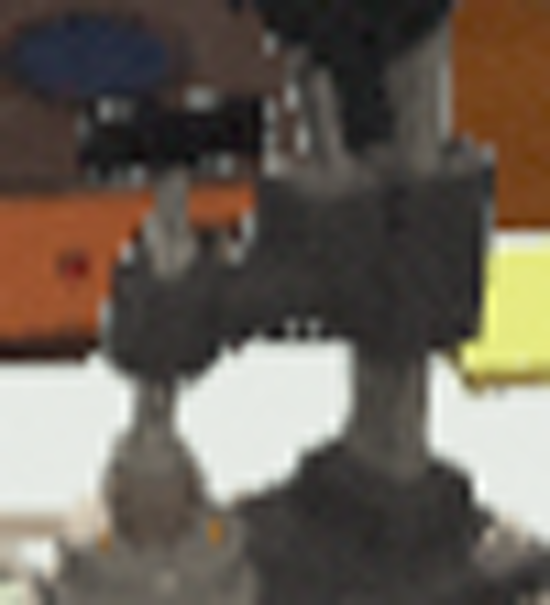

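Emit:
{"op": "jog_arm", "data": {"commands": [[[1, 0.5, 0, 0, 0, 0, 255], [1, 0.5, 0, 0, 0, 0, 255], [0.7, 0.4, 0, 0, 0, 0, 255], [0, 0, 0, 0, 0, 0, 255], [0, 0, 0, 0, 0, 0, 255], [0, 0, 0, 0, 0, 0, 255], [0, 0, 0, 0, 0, 0, 255], [0, 0, 0, 0, 0, 0, 255], [0, 0, 0, 0, 0, 0, 255], [0, 0, 0, 0, 0, 0, 255]]]}}

```text
t: 19.85
tcp_pos: [561.9, -181.5, 143.9]
tcp_rot: [-1.326, 1.009, 1.008]
ft_force: [0.2, 3.6, 12.8]
gripper_width: 0.3
```

Run:
```python
from h import *
s=ctrl.state(); print(s['tcp_pos'],s['ft_force'],s['ft_torque'],s['tcp_rot'])
c=optics.camera("scene"); cv2.imwrite("pics/s20.png",crop(c["frame"],260,200,310,255,11))
```

```text
[ 561.92844409 -181.47301556  143.88691524] [ 0.19106893  3.57690885 12.76007315] [ 0.70682474 -0.1982615   0.15477534] [-1.32566169  1.00916267  1.00811907]
```

View pics/s20.png

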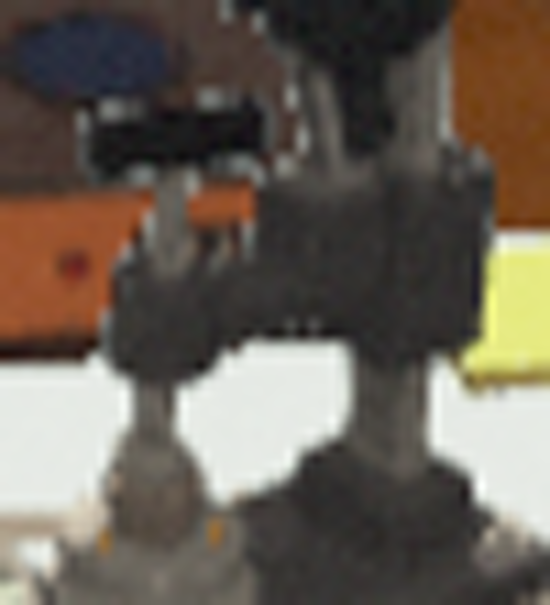

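Emit:
{"op": "jog_arm", "data": {"commands": [[[1, 0.4, 0.5, 0, 0, 0, 255], [1, 0.4, 0, 0, 0, 0, 255], [0, 0, 0, 0, 0, 0, 255], [0, 0, 0, 0, 0, 0, 255], [0, 0, 0, 0, 0, 0, 255], [0, 0, 0, 0, 0, 0, 255], [0, 0, 0, 0, 0, 0, 255], [0, 0, 0, 0, 0, 0, 255], [0, 0, 0, 0, 0, 0, 255], [0, 0, 0, 0, 0, 0, 255]]]}}

```text
t: 20.9
tcp_pos: [562.2, -181.5, 143.1]
tcp_rot: [-1.327, 1.009, 1.007]
ft_force: [-3.4, 5.1, 18.0]
gripper_width: -0.0
```

Run:
```python
from h import *
s=ctrl.state(); print(s['tcp_pos'],s['ft_force'],s['ft_torque'],s['tcp_rot'])
c=optics.camera("scene"); cv2.imwrite("pics/s21.png",crop(c["frame"],260,200,310,255,11))
w=optics.camera("wrist"); cv2.imwrite("pics/w21.png",crop(w["frame"],200,0,320,300,2))
```

```text
[ 562.20353746 -181.45291409  143.13008253] [-3.41251029  5.1051962  17.97794912] [0.77846777 0.00676903 0.20222344] [-1.32717656  1.00872795  1.00671569]
```

View pics/w21.png

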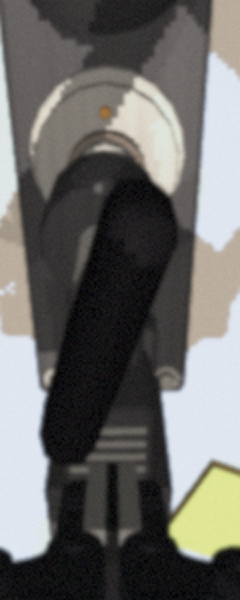

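Emit:
{"op": "jog_arm", "data": {"commands": [[[-5, -1.3, 0, 0, 0, 0, 255], [-9.7, -2.6, 0, 0, 0, 0, 255], [-19, -5, 0, 0, 0, 0, 255], [-19, -5, 0, 0, 0, 0, 255], [-19, -5, 0, 0, 0, 7.5, 255], [0, 0, 0, 0, 0, 7.5, 0], [0, 36, -1, 0, 0, 0, 0], [0, 36, -1, 0, 0, 0, 0], [0, 0, 0, 0, 0, 0, 0], [0, 0, 0, 0, 0, 0, 0]]]}}

```text
t: 22.0
tcp_pos: [485.7, -182.7, 211.7]
tcp_rot: [-1.208, 1.21, 1.209]
ft_force: [0.4, 0.2, -0.0]
gripper_width: 72.4
```

Run:
```python
from h import *
s=ctrl.state(); print(s['tcp_pos'],s['ft_force'],s['tcp_rot'],s['gripper_width'],s['q'])
c=optics.camera("wrist"); cv2.imwrite("pics/w22.png",crop(c["frame"],160,50,350,290,2.5)); cv2.imwrite("pics/w22b.png",crop(c["frame"],205,60,305,150,7))
S=optics.camera("scene"); cv2.imwrite("pics/s22.png",crop(S["frame"],260,200,310,255,11))
```

```text
[ 485.68539639 -182.73530231  211.70599084] [ 0.42885084  0.15965349 -0.00241676] [-1.20813764  1.20951025  1.20945899] 72.41899809435903 [-5.26840404e-01  1.05302210e-01  1.69970072e+00  1.57751702e-04
  1.33734845e+00 -2.09711691e+00]
```

View pics/w22.png

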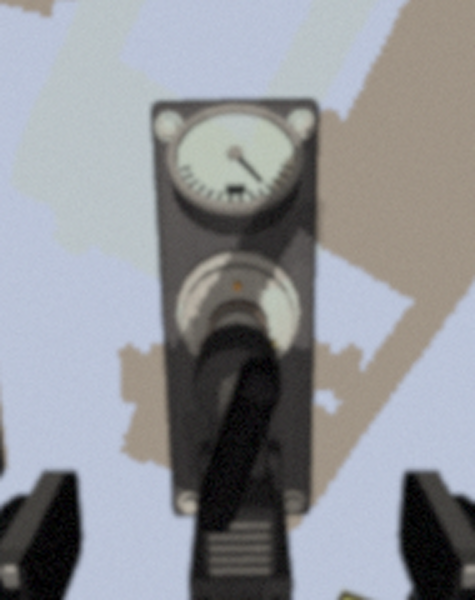

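View pics/w22b.png

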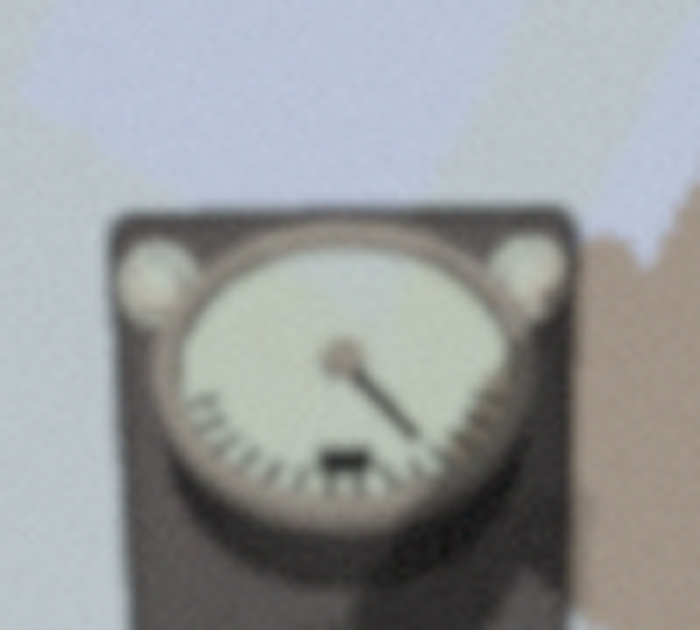

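View pics/s22.png

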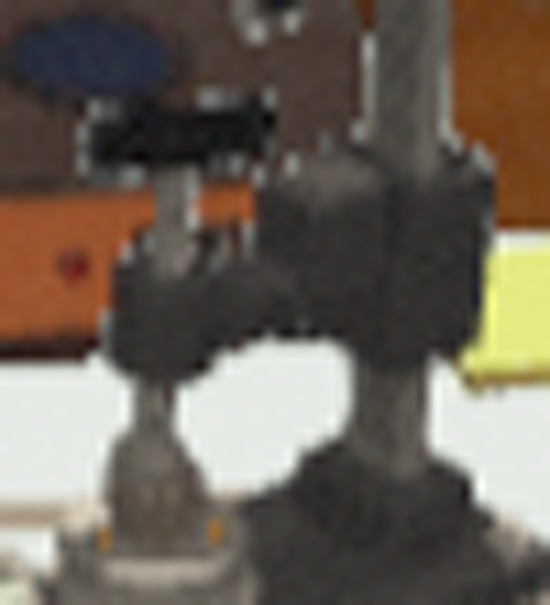

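```bash
cat >> h.py <<'E'
def needle(c,piv,tip,X=414.):
    n=np.array([-1,0,1])/2**.5
    d=ray(c,[piv,tip]); e=c["eye"]
    P=e+d[0]*((X-e[0])/d[0][0]) if abs(d[0][0])>.2 else e+d[0]*((42-e[2])/d[0][2])
    Q=e+d[1]*(n@(P-e)/(n@d[1]))
    v=Q-P; up=np.array([1,0,1])/2**.5
    return P.round(1), np.linalg.norm(v).round(1), 1.3-np.arctan2(v[1],v@up)
E
python3 - <<'E'
from h import *
c=optics.camera("wrist")
px=lambda x,y:(205+x/7,60+y/7)
print(needle(c,px(342,358),px(417,440)))
print("arc",[needle(c,px(342,358),px(*p))[1:] for p in((321,462),(368,462),(342,465))])
g=c["frame"][150:270,160:350].max(2); m=(g<32).astype(np.uint8)
cv2.imwrite("pics/w23.png",crop(m*255,0,0,190,120,4))
for z in(178,185,190):
  A=onz(c,[(160+262/2.5,50+352/2.5),(160+222/2.5,50+505/2.5)],z); v=A[1]-A[0]; print(z,A.round(1).tolist(),np.linalg.norm(v),np.arctan2(-v[1],v[0]))
E
```

```text
(array([ 416.9, -186. ,   42. ]), np.float64(20.4), np.float64(0.6882975271008708))
arc [(np.float64(21.2), np.float64(1.4498248319112055)), (np.float64(21.4), np.float64(1.1081591439382812)), (np.float64(21.6), np.float64(1.29669745240091))]
178 [[465.0, -177.6, 178.0], [513.3, -189.1, 178.0]] 49.64253564008828 0.2337751171994512
185 [[462.6, -177.8, 185.0], [509.0, -188.8, 185.0]] 47.67869161516849 0.2337751171994516
190 [[461.0, -178.0, 190.0], [506.0, -188.7, 190.0]] 46.27594588308297 0.23377511719945168
```

View pics/w23.png

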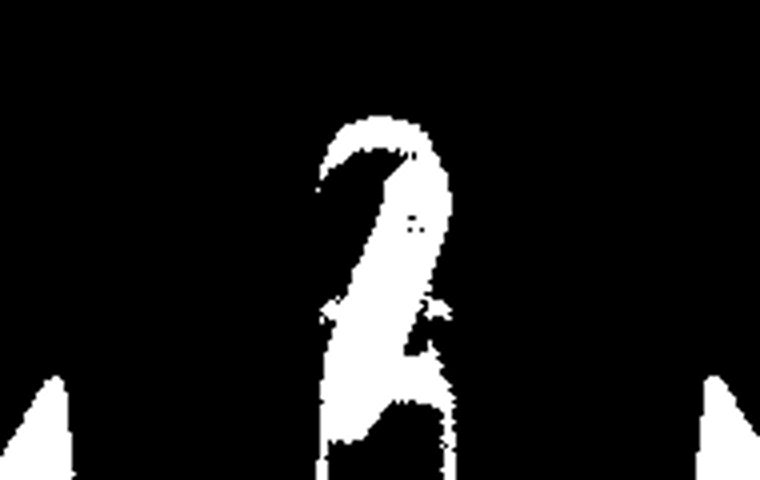

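Emit:
{"op": "jog_arm", "data": {"commands": [[[0, -3.3, -0.6, 6.7, 0, 0, 135], [0, 0, 0, 6.7, 0, 0, 135], [0, 0, 0, 0, 0, 0, 135], [10, 0, 0, 0, 0, 0, 135], [0, 0, 0, 0, 0, 0, 135], [0, 0, 0, 0, 0, 0, 135], [0, 0, 0, 0, 0, 0, 135], [0, 0, 0, 0, 0, 0, 135], [0, 0, 0, 0, 0, 0, 135], [0, 0, 0, 0, 0, 0, 135]]]}}

```text
t: 23.15
tcp_pos: [489.6, -183.5, 202.5]
tcp_rot: [-1.036, 1.311, 1.035]
ft_force: [-0.3, -0.4, 0.5]
gripper_width: 40.2
```

Run:
```python
from h import *
s=ctrl.state(); print(s['tcp_pos'],s['ft_force'],s['tcp_rot'],s['gripper_width'],s['q'][5])
c=optics.camera("wrist"); cv2.imwrite("pics/w24.png",crop(c["frame"],160,50,350,290,2.5))
M=R.from_rotvec(s["tcp_rot"]).as_matrix(); print(M.round(3))
print("axis at z171/181 px", proj(c,[s["tcp_pos"]*[1,1,0]+[0,0,z] for z in(171,181)]))
```

```text
[ 489.56954582 -183.46263919  202.48143105] [-0.29134974 -0.38915167  0.48918893] [-1.03575449  1.31051147  1.03518737] 40.186908778314745 -1.8614756893926037
[[ 0.    -0.973  0.231]
 [-0.     0.231  0.973]
 [-1.    -0.    -0.   ]]
axis at z171/181 px [[256.65279979 221.65306405]
 [256.69444969 227.97915041]]
```

View pics/w24.png

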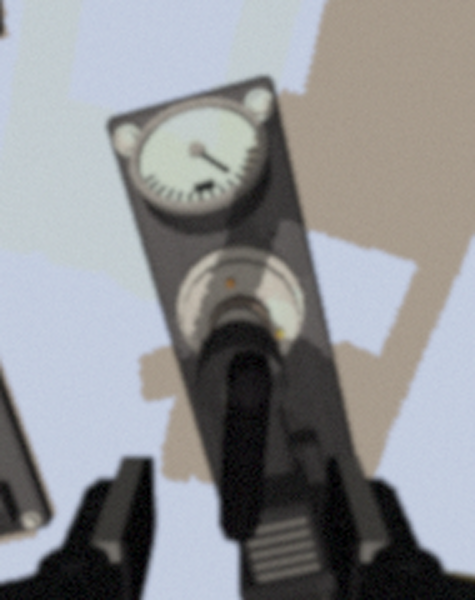

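Emit:
{"op": "jog_arm", "data": {"commands": [[[10, 0, 0, 2.6, 0, 0, 135], [12, 0, 0, 0, 0, 0, 135], [12, 0, 0, 0, 0, 0, 135], [8, 0, 0, 0, 0, 0, 135], [4, 0, 0, 0, 0, 0, 135], [0, 0, 0, 0, 0, 0, 180], [0, 0, 0, 0, 0, 0, 200], [0, 0, 0, 0, 0, 0, 208], [0, 0, 0, 0, 0, 0, 212], [0, 0, 0, 0, 0, 0, 212]]]}}

```text
t: 24.2
tcp_pos: [489.9, -183.4, 156.8]
tcp_rot: [-1.002, 1.327, 1.001]
ft_force: [0.1, 0.9, 0.8]
gripper_width: 14.5
```

Run:
```python
from h import *
s=ctrl.state(); print(s['tcp_pos'],s['ft_force'],s['ft_torque'],s['gripper_width'],s['q'][5])
c=optics.camera("wrist"); cv2.imwrite("pics/w25.png",crop(c["frame"],160,50,350,290,2.5)); cv2.imwrite("pics/w25b.png",crop(c["frame"],190,50,290,140,7))
S=optics.camera("scene"); cv2.imwrite("pics/s25.png",crop(S["frame"],260,180,310,235,11))
```

```text
[ 489.94889642 -183.36750019  156.81526549] [0.09390291 0.85812116 0.80448446] [ 0.12630499 -0.08702222 -0.03402923] 14.488628451445983 -1.8160494937835925
```

View pics/w25.png

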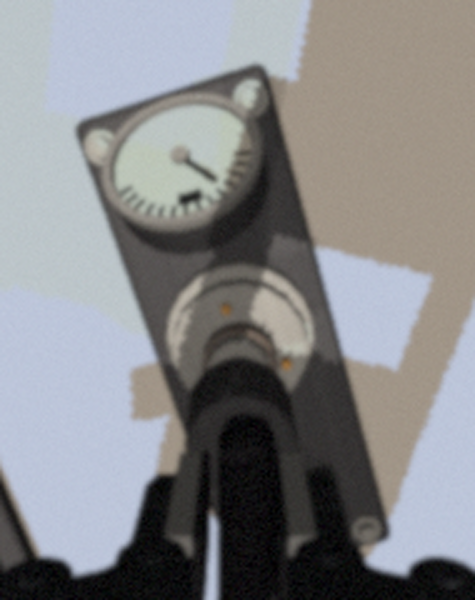

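View pics/s25.png

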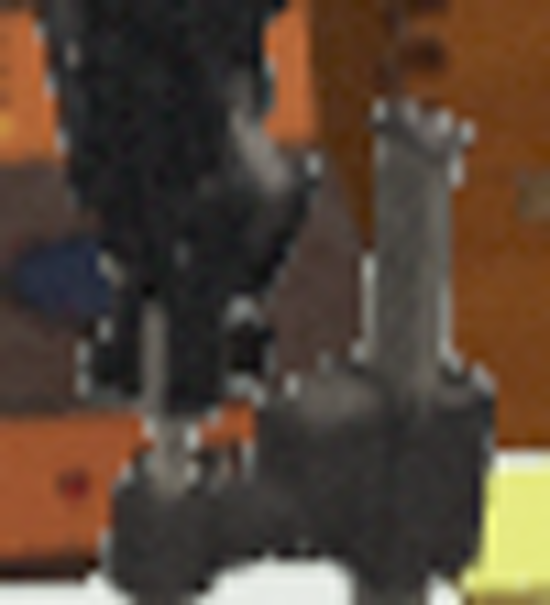

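Emit:
{"op": "jog_arm", "data": {"commands": [[[0, 0, 0.7, 5, 0, 0, 212], [0, 0, 0, 6, 0, 0, 212], [0, 0, 0, 6, 0, 0, 212], [0, 0, 0, 6, 0, 0, 212], [0, 0, 0, 6, 0, 0, 212], [0, 0, 0, 6, 0, 0, 212], [0.2, 0, 0, 6, 0, 0, 212], [0.2, 0, 0, 6, 0, 0, 212], [0, 0, 0, 6, 0, 0, 212], [0, 0, 0, 0, 0, 0, 212]]]}}

```text
t: 25.3
tcp_pos: [491.8, -179.9, 155.9]
tcp_rot: [-0.283, 1.546, 0.29]
ft_force: [6.6, 8.4, -1.1]
gripper_width: 14.1
```

Run:
```python
from h import *
s=ctrl.state(); print(s['tcp_pos'],s['ft_force'],s['ft_torque'],s['gripper_width'],s['q'][5])
c=optics.camera("wrist"); cv2.imwrite("pics/w26.png",crop(c["frame"],0,0,512,384,1.5))
P=proj(c,[[417,-185,42]])[0]; print(P); x,y=int(P[0]),int(P[1]); x0=max(x-50,0);y0=max(y-45,0); print(x0,y0); cv2.imwrite("pics/w26b.png",crop(c["frame"],x0,y0,x0+100,y0+90,7))
```

```text
[ 491.77363625 -179.9232088   155.89779363] [ 6.58516265  8.38014383 -1.14770444] [ 1.28281765 -1.07577545  0.10796628] 14.09749709276343 -0.8883450587310302
[181.18736011 165.10564894]
131 120
```

View pics/w26.png

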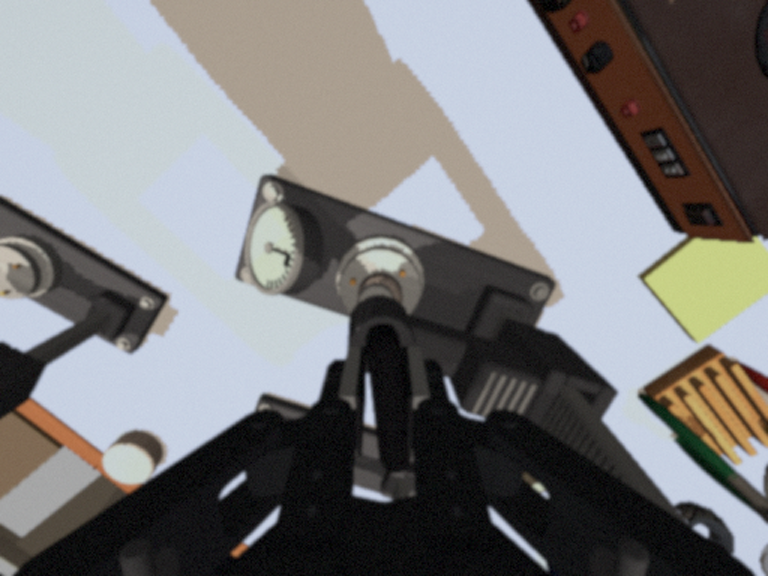

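View pics/w26b.png

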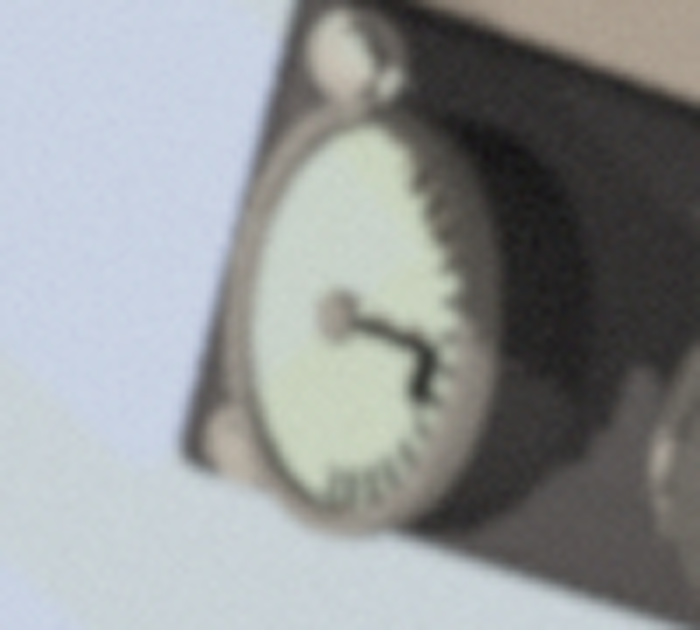

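Emit:
{"op": "jog_arm", "data": {"commands": [[[0, 0, 1, 0, 0, 0, 205], [0, 0, 0.5, 0, 0, 0, 190], [0, 0, 0, 0, 0, 0, 135], [0, 0, 0, 0, 0, 0, 135], [0, 0, 0, 0, 0, 0, 135], [0, 0, 0, 0, 0, 0, 135], [0, 0, 0, 0, 0, 0, 135], [0, 0, 0, 0, 0, 0, 135], [0, 0, 0, 0, 0, 0, 135], [0, 0, 0, 0, 0, 0, 135]]]}}

```text
t: 26.35
tcp_pos: [491.1, -182.2, 155.9]
tcp_rot: [-0.288, 1.552, 0.288]
ft_force: [-0.0, -0.3, 0.7]
gripper_width: 40.3
```

Run:
```python
from h import *
s=ctrl.state(); print(s['tcp_pos'],s['ft_force'],s['ft_torque'],s['gripper_width'],s['q'][5]);print(R.from_rotvec(s["tcp_rot"]).as_matrix().round(3))
c=optics.camera("wrist"); cv2.imwrite("pics/w27.png",crop(c["frame"],190,160,330,330,3.5))
P=proj(c,[[417,-185,42]])[0]; x,y=int(P[0]),int(P[1]); x0=max(x-50,0);y0=max(y-45,0); print(x0,y0); cv2.imwrite("pics/w27b.png",crop(c["frame"],x0,y0,x0+100,y0+90,7))
print(proj(c,[s["tcp_pos"]*[1,1,0]+[0,0,z] for z in(171,181)]))
```

```text
[ 491.07956114 -182.21432066  155.90241693] [-0.03314002 -0.27347473  0.70652966] [ 0.01045405 -0.01350118  0.02315008] 40.26778220954763 -0.8873677287956242
[[ 0.    -0.359  0.933]
 [-0.     0.933  0.359]
 [-1.    -0.    -0.   ]]
133 117
[[255.97094408 257.62081384]
 [255.98817116 268.50938417]]
```

View pics/w27.png

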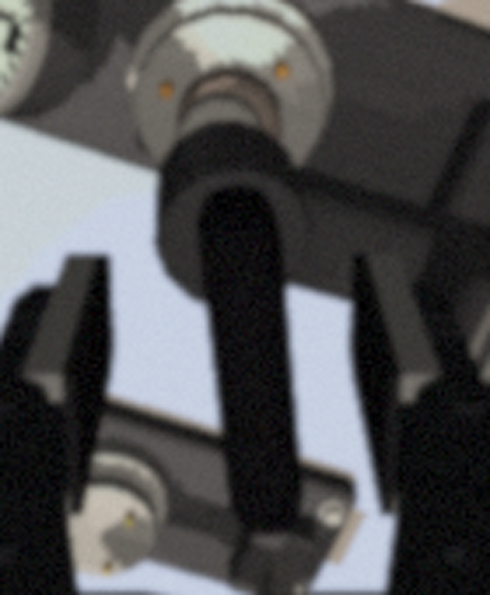

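View pics/w27b.png

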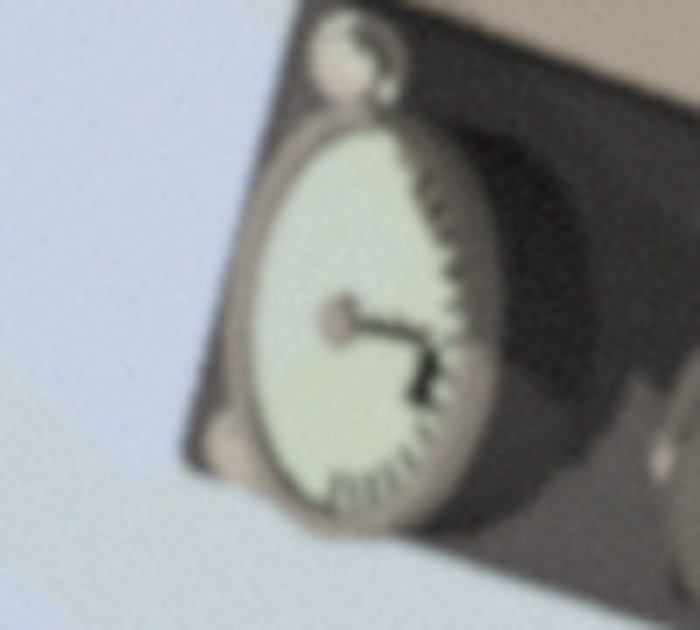

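Emit:
{"op": "jog_arm", "data": {"commands": [[[0, -0.7, 1.4, 0, 0, 0, 150], [0, -0.8, 1.4, 0, 0, 0, 170], [0, 0, 0, 0, 0, 0, 195], [0, 0, 0, 0, 0, 0, 208], [0, 0, 0, 0, 0, 0, 212], [0, 0, 0, 5, 0, 0, 212], [0, 0, 0, 5, 0, 0, 212], [0, 0, 0, 5, 0, 0, 212], [0, 0, 0, 5, 0, 0, 212], [0, 0, 0, 0, 0, 0, 212]]]}}

```text
t: 27.4
tcp_pos: [494.7, -182.4, 155.8]
tcp_rot: [-0.014, 1.57, 0.014]
ft_force: [2.3, -0.8, -1.8]
gripper_width: 14.5
```

Run:
```python
from h import *
s=ctrl.state(); print(s['tcp_pos'],s['ft_force'],s['ft_torque'],s['gripper_width'],s['q'][5])
c=optics.camera("wrist"); cv2.imwrite("pics/w28.png",crop(c["frame"],190,160,330,330,3.5))
P=proj(c,[[417,-185,42]])[0]; x,y=int(P[0]),int(P[1]); x0=max(x-50,0);y0=max(y-45,0); print(x0,y0); cv2.imwrite("pics/w28b.png",crop(c["frame"],x0,y0,x0+100,y0+90,7))
```

```text
[ 494.65967927 -182.42968846  155.82517307] [ 2.30386704 -0.81478156 -1.83366645] [ 0.06200712 -0.31433881  0.04070482] 14.47787550042178 -0.5362695076909185
127 142
```

View pics/w28.png

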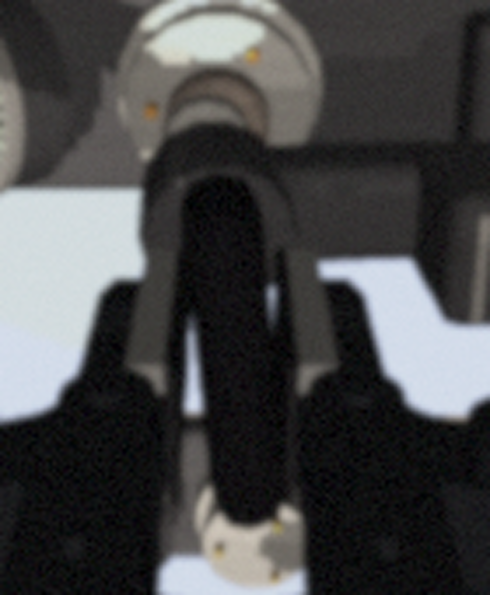

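View pics/w28b.png

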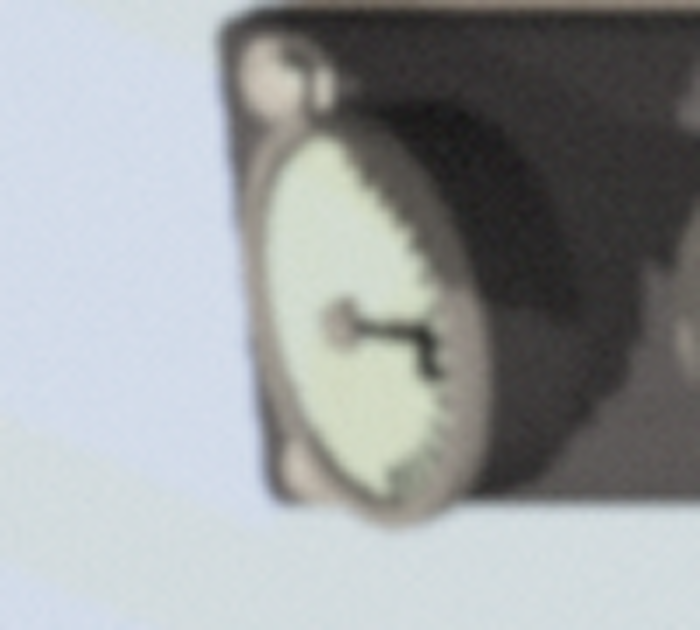

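Emit:
{"op": "jog_arm", "data": {"commands": [[[0, 0, 0.5, 5, 0, 0, 212], [0, 0, 0, 5, 0, 0, 212], [0, 0, 0, 5, 0, 0, 212], [0, 0, 0, 5, 0, 0, 212], [0, 0, 0, 5, 0, 0, 212], [0.2, 0, 0, 5, 0, 0, 212], [0, 0, 0, 3, 0, 0, 212], [0, 0, 0, 0, 0, 0, 212], [0, 0, 0, 0, 0, 0, 212], [0, 0, 0, 0, 0, 0, 212]]]}}

```text
t: 28.45
tcp_pos: [495.4, -182.4, 155.8]
tcp_rot: [0.437, 1.525, -0.436]
ft_force: [4.6, 2.0, -2.2]
gripper_width: 14.6
```

Run:
```python
from h import *
s=ctrl.state(); print(s['tcp_pos'],s['ft_force'],s['ft_torque'],s['gripper_width'],s['q'][5])
c=optics.camera("wrist"); cv2.imwrite("pics/w29.png",crop(c["frame"],0,0,512,384,1.5))
P=proj(c,[[417,-185,42]])[0]; x,y=int(P[0]),int(P[1]); x0=max(x-50,0);y0=max(y-45,0); print(x0,y0); cv2.imwrite("pics/w29b.png",crop(c["frame"],x0,y0,x0+100,y0+90,7))
```

```text
[ 495.37108527 -182.44765264  155.83574412] [ 4.60995248  1.98903679 -2.21939234] [ 0.16720623 -0.66616796  0.09822216] 14.552145396979144 0.03917003258755768
142 181
```

View pics/w29b.png

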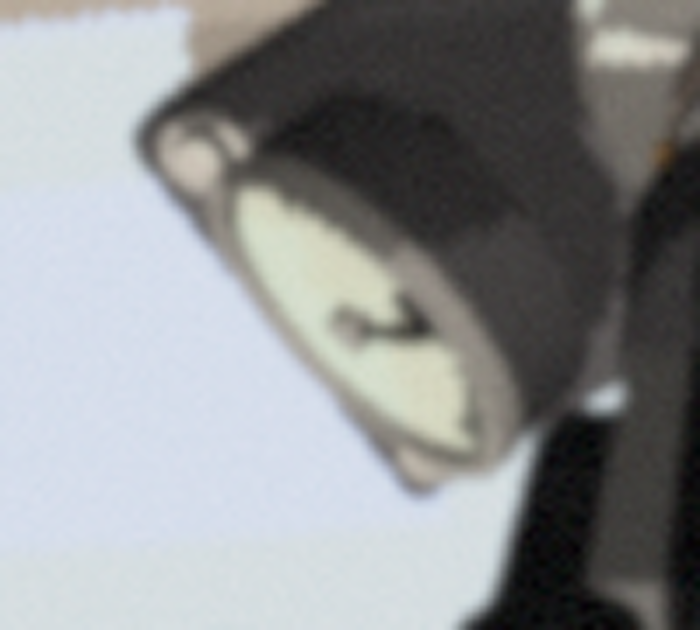

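Run:
```python
from h import *
c=optics.camera("wrist"); f=lambda x,y:(142+x/7,181+y/7)
for tip in ((425,325),(405,325),(395,302),(428,328)): print(tip,needle(c,f(350,322),f(*tip))[1:])
cv2.imwrite("pics/w29c.png",crop(c["frame"],180,210,215,240,20))
```

```text
(425, 325) (np.float64(23.7), np.float64(1.3593896597606312))
(405, 325) (np.float64(17.5), np.float64(1.3682550547905366))
(395, 302) (np.float64(20.0), np.float64(1.1493027955096955))
(428, 328) (np.float64(24.0), np.float64(1.3822599516484801))
```

View pics/w29c.png

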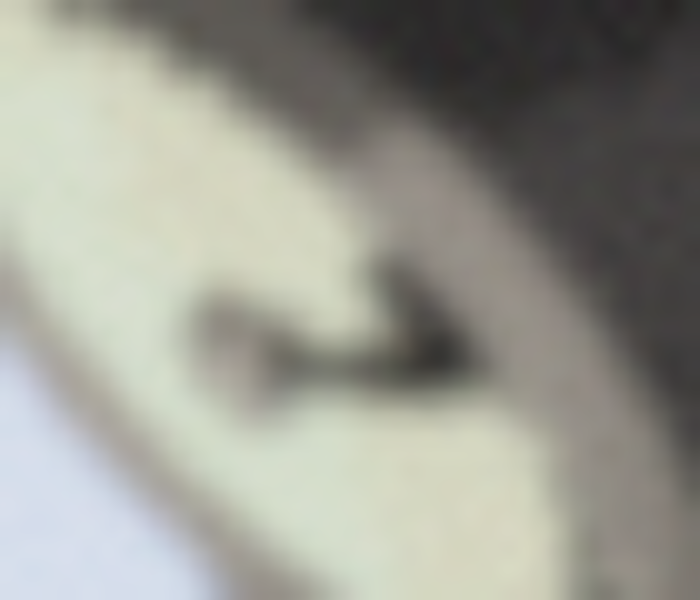

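Emit:
{"op": "jog_arm", "data": {"commands": [[[0, 0, 0.4, 0, 0, 0, 205], [0, 0, 0, 0, 0, 0, 190], [0, 0, 0, 0, 0, 0, 150], [0, 0, 0, 0, 0, 0, 120], [0, 0, 0, 0, 0, 0, 100], [-10, 0, 0, 0, 0, 0, 100], [-20, 0, 0, 0, 0, 0, 100], [-25, 0, 0, -5, 0, 0, 100], [0, 0, 0, -8, 0, 0, 100], [0, 0, 0, -8, 0, 0, 100]]]}}

```text
t: 29.55
tcp_pos: [496.0, -183.3, 213.0]
tcp_rot: [0.145, 1.563, -0.147]
ft_force: [0.3, 0.8, -1.1]
gripper_width: 52.0
```

Emit:
{"op": "jog_arm", "data": {"commands": [[[0, 0, 0, -8, 0, 0, 100], [0, 0, 0, -8, 0, 0, 100], [0, 0, 0, -8, 0, 0, 100], [0, 0, 0, -8, 0, 0, 100], [0, 0, 0, -8, 0, 0, 100], [0, 0, 0, -8, 0, 0, 100], [0, 0, 0, -8, 0, 0, 100], [0, 0, 0, -8, 0, 0, 100], [0, 0, 0, -8, 0, 0, 100], [0, 0, 0, 0, 0, 0, 100]]]}}

```text
t: 30.55
tcp_pos: [495.2, -182.9, 211.5]
tcp_rot: [-0.829, 1.407, 0.828]
ft_force: [-0.3, -0.2, 0.2]
gripper_width: 51.5
```

Run:
```python
from h import *
s=ctrl.state(); print(s['t'],s['tcp_pos'],s['ft_force'],s['gripper_width'],s['q'][5])
c=optics.camera("wrist"); cv2.imwrite("pics/w30.png",crop(c["frame"],140,40,350,290,2.4))
P=proj(c,[[417,-185,42]])[0]; x,y=int(P[0]),int(P[1]); x0=max(x-50,0);y0=max(y-45,0); print(x0,y0); cv2.imwrite("pics/w30b.png",crop(c["frame"],x0,y0,x0+100,y0+90,7))
S=optics.camera("scene"); cv2.imwrite("pics/s30.png",crop(S["frame"],235,185,315,265,9))
```

```text
30.55 [ 495.23400367 -182.9197579   211.49609068] [-0.34291134 -0.20215413  0.15349685] 51.45017179459449 -1.5824281920433552
170 68
```

View pics/w30.png

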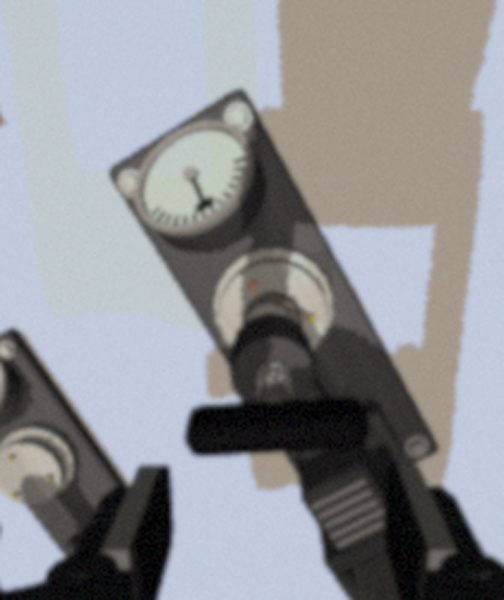

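View pics/w30b.png

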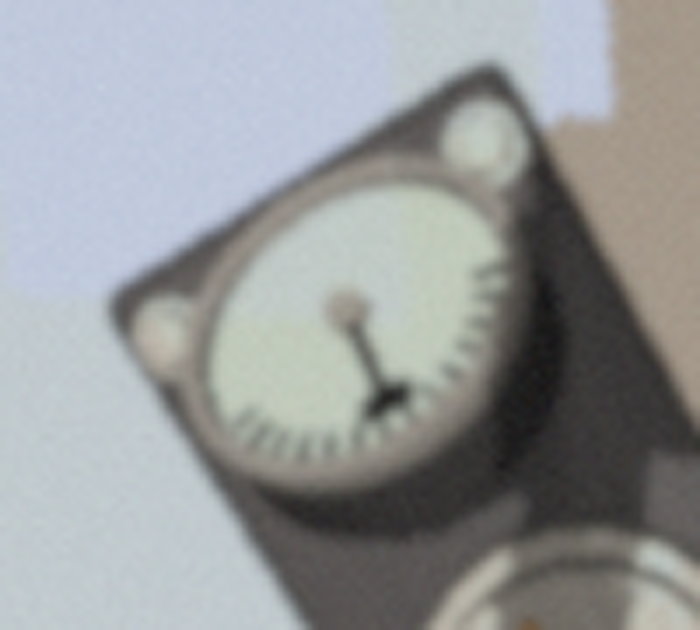

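View pics/s30.png

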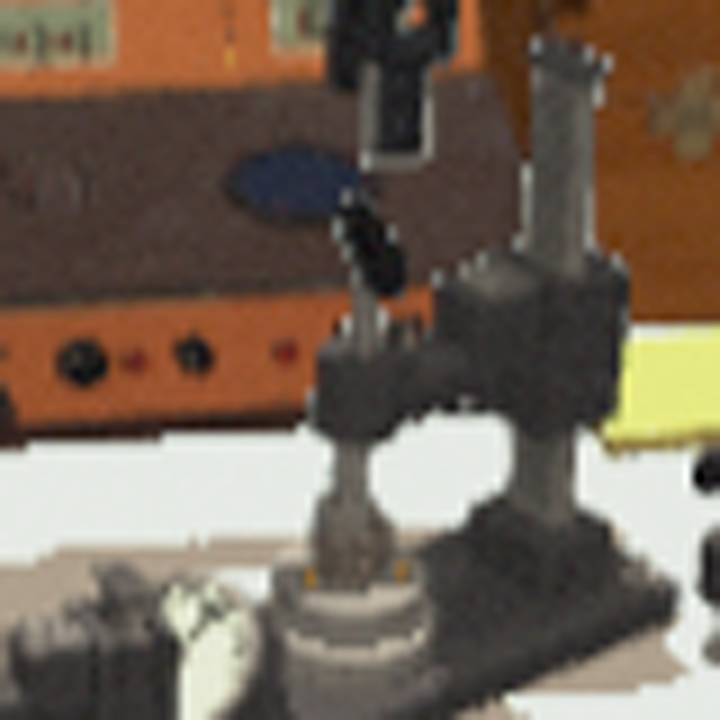

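The needle's tip, at about (385,385) in the crop, sits mid-arc. The handle has turned about 100° and the gripper is clear of everything.

Run:
```python
from h import *
c=optics.camera("wrist"); f=lambda x,y:(170+x/7,68+y/7)
print(needle(c,f(347,307),f(380,385)))
print(ctrl.state()['ft_force'], ctrl.close_job())
```

```text
(array([ 415. , -184.7,   42. ]), np.float64(17.9), np.float64(1.2976676711993986))
the job is handed in; nothing more can be done
[ 0.35121412 -0.47090416 -0.29612914] None
```

The die is clamped and I handed the job in at about 31 s of the 72 s allowed. I pushed the free jaw down by its thumb rest until it tilted and jammed. I then turned the handle clockwise in slack grips, to about 1.9 rad by my reckoning, and let go.

**Last checks:**
- **Needle:** after release it read 1.30 rad, the middle of the thick arc. The highest I read while turning was about 1.4.
- **Jaw and die:** the jaw still looked tilted in the final scene picture. The die looked upright between its pins, but I did not measure its position.
- **Robot:** the gripper was clear of everything, with force near zero.
- **Loose items:** the arm stayed well clear of them, but I did not re-measure their positions.

**What went wrong on the way:**
- **First push jammed:** I pushed too far forward on the thumb rest, and the jaw stuck on the bar at up to 24 N before reaching the die. Pushing nearer the bar, it slid at about 4 N and then jammed properly at about 18 N.
- **First turn off centre:** the grip pulled sideways with about 10 N, above the roughly 5 N that can unjam the jaw. The jam held. I re-centred by about 3 mm, and later turns stayed within about 5 N.

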